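# Clamp the specimen rod and hold the light base's flap upright

## Task

Get the specimen ready for its picture: turn the knurled sleeve of the chuck clockwise until its three jaws are tight on the brass rod standing in it. Then take the cover flap of the white light base by its crossbar, swing it up to its balance point, upright, never letting it go over backwards, and finish while still holding the bar there between the fingers, with the flap still and the rod still clamped. Leave everything else on the bench where it is.

Things in the scene. Friction and masses are not known exactly. Their poses are not given: they have to be found in the camera images.
- sleeve_grip (a point): Point on the upright axis of the chuck's knurled aluminium sleeve, 50 mm above the table: the height to grip it. The sleeve is a round ring 46 mm in outer diameter, 28 to 64 mm above the table, free all round; grip it in any direction. Below it the fixed dark foot, 90 mm across, 24 mm high. The rod in its middle rises to 91 mm above the table.
- sleeve (a joint): Turn of the sleeve in rad, growing clockwise seen from above, range 0 to 1.4; starts at 0 to 0.3. It drives three jaws inwards together, 3 mm per rad; they meet the rod at about 1.0, then it goes stiff: turn on towards 1.3, the fingers may slip when it is tight. Friction of 0.12 N m resists turning and keeps it where it is left.
- rod_mid (a point): Middle of the specimen rod: an upright loose brass rod, 10 mm in diameter, 65 mm long, with a flat aluminium stub (16 mm across, 5 mm thick) on top, standing in the chuck's 14 mm bore, its foot 26 mm above the table. z is along the rod. It need not be touched.
- flap (a joint): Angle of the light base's cover flap in rad: 0 lying level over the light window (its start), growing as it is raised; 1.571 upright, its balance point (its centre of mass right above the hinge); up to 2.75, fallen over backwards. The hinge is nearly frictionless: let go anywhere else, the flap falls to one side.
- hinge_mid (a point): Middle of the flap's level hinge axis on the fixed light base, 58 mm above the table. Its x axis is level, from the lying flap's bar towards the hinge; y along the hinge; z up. The light base is a white box 100 x 100 mm, 45 mm high, from 80 mm before the hinge (-x) to 20 mm behind it; black hinge posts 66 mm high at y = 55 mm either side.
- bar_mid (a point): Middle of the flap's round steel crossbar: 10 mm thick, 92 mm long, parallel to the hinge (y), 120 mm from it. Two side arms, 80 mm clear between, join it to the grey plate (92 mm wide, 13 to 75 mm from the hinge), leaving 40 mm free for a finger between. Lying it is 58 mm above the table, with bare table below; upright 178 mm. It spins freely on its own axis. Flap: 0.25 kg.
- flap_bar: The same crossbar of the flap; origin at the bar's middle, y along it; it spins freely about y.
- jaw0: One of the three small steel jaws (7 mm wide, 14 mm high, tops 66 mm above the table) inside the sleeve, pointing at the rod; its origin lies on the chuck's axis at the table when open and moves with the jaw.
- jaw1: One of the three small steel jaws (7 mm wide, 14 mm high, tops 66 mm above the table) inside the sleeve, pointing at the rod; its origin lies on the chuck's axis at the table when open and moves with the jaw.
- jaw2: One of the three small steel jaws (7 mm wide, 14 mm high, tops 66 mm above the table) inside the sleeve, pointing at the rod; its origin lies on the chuck's axis at the table when open and moves with the jaw.
- dish: Bystander: closed clear plastic dish, 72 mm across, 14 mm high; origin at the middle of its underside.
- oil: Bystander: small amber bottle, 28 mm across, 65 mm high; origin at the middle of its underside.
- slidecase: Bystander: open orange slide case 150 x 210 x 22 mm with glass slides, beyond the working area; origin at the middle of its underside.
- beaker: Bystander: glass beaker, 60 mm across, 75 mm high; origin at the middle of its underside.
- slidestack: Bystander: stack of glass slides 26 x 76 x 9 mm; origin at the middle of its underside.
- tweezers: Bystander: steel tweezers lying flat, 120 mm long, 5 mm high; origin at the middle of its underside.
- eyepiece: Bystander: black eyepiece standing on end, 32 mm across, 48 mm high; origin at the middle of its underside.
Not all that is in view belongs to the job. What is shaped like the part that bears sleeve_grip but blue, brown or red is not meant.

How it is judged:
By the outcome, as a careful person would: the job done as asked, in the order asked, and still so for the second after the job is handed in, while the arm keeps its last pose, push and grip.
It also fails if it takes over 56 s, if anything falls off the work surface, if the arm or the gripper's body presses on something with over 40 N, if the wrist force passes 120 N, or if a joint passes its speed limit or range.

## Robot

A 7-joint arm with a two-finger parallel gripper is mounted at the origin on the work surface. World frame = base frame: x ahead of the robot, y to its left, z up, the work surface at z = 0. Lengths are in m, angles in rad, forces in N, time in s.
With the tool pointing down it reaches from about 0.4 to 0.85 m from the base axis. Payload 6.9 kg.
Tool frame: the origin (TCP) lies between the finger pads; the fingertips stand 11 mm ahead of it and the grasp point (between the pads) lies 8 mm behind it; x points along the fingers, y is the direction in which the jaws open and shut, and the axes are right-handed (so a half turn about x gives the same grasp; the last joint's range is limited). The gripper opens to 85 mm and grips with 20 to 120 N. Pads are 22 mm wide; open, the fingers measure 114 mm over their backs; the gripper's body (76 mm by 85 mm) begins 54 mm behind the grasp point. The pads swing forward as they close: fully open they stand 13 mm farther back than shut.
Start: joints at [-1.02, 0.507, -0.238, 1.5, 0.126, 1.149, -0.155], TCP at [0.269, 0.564, 0.242] pointing down, gripper open.
Joint ranges: [-3.08, 3.08], [-0.24, 2.05], [-1.43, 1.35], [0, 2.5], [-1.52, 4.66], [0.17, 1.96], [-2.89, 2.89]. Speed limits (rad/s): [2.39, 2.39, 3.14, 3.14, 3.14, 3.14, 3.14].

## Interface

Orientations are given as a rotation vector (axis times angle).
In Python, from plant import r gives the robot as it stands.
- The arm moves only by the shell command python3 -m crank 'ROWS' [FORCE]. ROWS is JSON, a list of rows, each an object with "dp": the shift along the tool's x, y, z scaled (see below), a list of three; "turn": the turn, a rotation vector about the tool's x, y, z scaled (see below), a list of three; "gripper": the opening in per cent of the stroke, from 0 (shut) to 100 (fully open). A call has 1 to 10 rows; each row is the pose to reach, as a shift and turn from the pose commanded when the call began, along the tool's axes at that moment; what a row does not reach only later rows make up. The controller multiplies each number of a shift by 0.8 m and each number of a turn by 60 degrees. A row lasts 1/12 s, in which the tool goes at most 41.7 mm and 7.16 degrees, less where a joint would pass 70% of its speed; a pose out of reach is approached as far as the arm can. A call with a number of a shift or a turn outside -1 to 1 is refused whole. A call with a gripper value outside its range is refused whole. The fingers move at their own pace and stop on an object; FORCE is the grip in N (left out, the last holds). Time passes only in rows, so rows that repeat a pose let the fingers close. It gives the time, the measured TCP pose, the force and the opening at its end, in the units of the state.
- r.observe(): the state, without advancing time (a new reading comes with each control period).
- r.grab_frame(name): name is "scene" or "top"; returns the picture (384x512x3 uint8, blue, green, red); there is no depth.
- r.camera_model(name): a dict with "fx", "fy", "cx", "cy" (pixels), "k1" (the pictures are not rectified: a ray, as slopes to the right and down, at radius r is drawn at 1 + k1 r^2 times it, then the intrinsics apply), "R" (3x3) and "t" (3): a world point X has camera coordinates R X + t. Camera axes: x right, y down, z forward; pixel columns grow to the right and rows downward; lengths in m; the calibration is good to about 2 mm. A picture is of the moment at which its call begins. camera_model takes no time and is no camera call.
- r.hand_in(): hands the job in, once; it reports no verdict.
The state is a dict: "t": time; "joint_positions": joint angles; "dq": joint speeds; "effort": joint torques, N m; "tool_pos": TCP position; "tool_rot": TCP orientation; "wrist_force": force on the tool from outside, world axes, zero at the start; "moment": the same for the moment, N m; "gripper_width": finger opening in m.
Only numpy, scipy, OpenCV 4.12 (cv2) and the standard library are available. Lean on these libraries where they do the work, as an engineer would, in place of code of your own. Each camera call takes 0.05 s, during which the arm holds its last target.

## Working session

There is one attempt and no reset: what is moved stays moved. The work goes in short steps, Python scripts to look and compute and a shell command to move; the robot and the scene stay as the last step left them, time stands still between calls to the robot, and variables do not carry over. Pictures are saved under pics/ and viewed, and the job is handed in when it is done.

```bash
ls -la; mkdir -p pics; python3 - <<'E'
from plant import r
import cv2
print(r.observe())
for n in("scene","top"):
    cv2.imwrite(f"pics/{n}0.png",r.grab_frame(n)); print(n,r.camera_model(n))
E
```

```text
total 12
drwxr-xr-x  3 agent agent 4096 Dec  6 11:55 .
drwxr-xr-x 23 root  root  4096 Dec  6 11:55 ..
drwxr-xr-x  2 agent agent 4096 Dec  6 11:55 pics
{'t': 0.0, 'joint_positions': array([-1.0204885 ,  0.50830406, -0.23751366,  1.50112366,  0.1256927 ,
        1.14894052, -0.15481897]), 'dq': array([-0.00077186, -0.00053018,  0.00048523, -0.00062434,  0.00099621,
        0.00115916,  0.00143373]), 'effort': array([-5.39877674e-04, -6.20588493e+01, -2.18660228e+00, -2.49646872e+01,
        1.27875511e-02,  1.20154285e-02, -2.25432132e-05]), 'tool_pos': array([0.26879111, 0.56370221, 0.24145344]), 'tool_rot': array([ 0.34747255,  1.54285573, -0.35024386]), 'wrist_force': array([-0.04591761,  0.21657818,  0.65244971]), 'moment': array([-0.00034969,  0.00146699, -0.00138793]), 'gripper_width': 0.08578335726404801}
scene {'fx': 360.72563368516535, 'fy': 360.72563368516535, 'cx': 258.84778955368785, 'cy': 192.87944550295012, 'k1': -0.000824584213238239, 'R': array([[ 0.7725756 ,  0.63491355, -0.00342558],
       [ 0.4660169 , -0.57070659, -0.67610816],
       [-0.43122523,  0.52074829, -0.73679442]]), 't': array([-0.4532767 , -0.22205829,  1.19988628])}
top {'fx': 495.79718716837795, 'fy': 495.79718716837795, 'cx': 252.795643323512, 'cy': 193.68021823339058, 'k1': -0.02546296637324924, 'R': array([[-0.0231443 , -0.99971626, -0.00563463],
       [-0.99222346,  0.02365958, -0.12219996],
       [ 0.1222986 ,  0.00276258, -0.99248951]]), 't': array([0.02267887, 0.6078131 , 1.32305491])}
```

View pics/scene0.png

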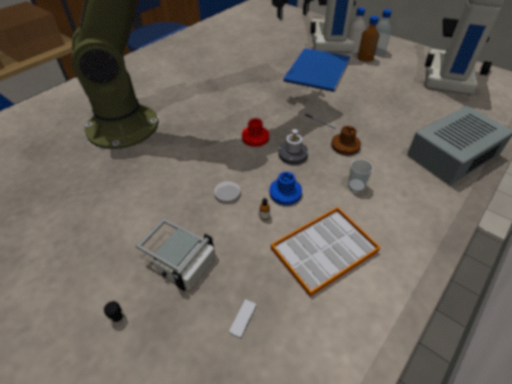

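View pics/top0.png

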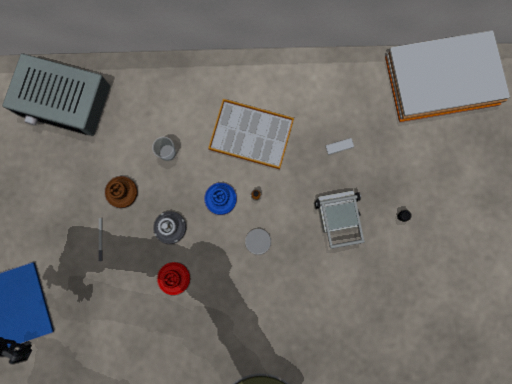

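```bash
cat > h.py <<'E'
import numpy as np, cv2
from scipy.spatial.transform import Rotation as Ro
from plant import r
def proj(n,X):
    c=r.camera_model(n); X=np.atleast_2d(X); P=X@np.array(c['R']).T+c['t']
    s=P[:,:2]/P[:,2:]; s=s*(1+c['k1']*(s**2).sum(1,keepdims=True))
    return s*[c['fx'],c['fy']]+[c['cx'],c['cy']]
def ray(n,px):
    c=r.camera_model(n); d=(np.array(px,float)-[c['cx'],c['cy']])/[c['fx'],c['fy']]
    s=d.copy()
    for _ in range(20): s=d/(1+c['k1']*(s@s))
    R=np.array(c['R']); return -R.T@c['t'], R.T@np.array([s[0],s[1],1])
def atz(n,px,z):
    o,d=ray(n,px); return o+d*(z-o[2])/d[2]
def crop(img,x0,y0,x1,y1,k,name):
    cv2.imwrite('pics/'+name,cv2.resize(img[y0:y1,x0:x1],None,fx=k,fy=k,interpolation=cv2.INTER_CUBIC))
def st():
    o=r.observe(); print('t',round(o['t'],2),'pos',o['tool_pos'].round(4),'F',o['wrist_force'].round(1),'M',o['moment'].round(2),'w',round(o['gripper_width'],4)); print(Ro.from_rotvec(o['tool_rot']).as_matrix().round(3).tolist(),'q',o['joint_positions'].round(3)); return o
E
python3 - <<'E'
from h import *
for n in("scene","top"):
    print(n,proj(n,[[.269,.564,.242],[0,0,0]]).round(1), ray(n,[250,190]))
s=cv2.imread('pics/scene0.png');t=cv2.imread('pics/top0.png')
a=cv2.resize(t[200:255,143:198],(400,400),interpolation=cv2.INTER_CUBIC)
b=cv2.resize(t[180:260,305:385],(400,400),interpolation=cv2.INTER_CUBIC)
cv2.imwrite('pics/topz.png',np.hstack([a,b]))
a=cv2.resize(s[115:175,265:325],(400,400),interpolation=cv2.INTER_CUBIC)
b=cv2.resize(s[210:300,130:220],(400,400),interpolation=cv2.INTER_CUBIC)
cv2.imwrite('pics/scez.png',np.hstack([a,b]))
E
```

```text
scene [[292.5  17.8]
 [122.6 126.1]] (array([ 0.97109467, -0.46377733,  0.73238135]), array([-0.45389471,  0.50973087, -0.73131345]))
top [[ 11.3 336.6]
 [261.2 420.2]] (array([0.44180353, 0.00463679, 1.38752064]), array([ 0.12979423,  0.00822405, -0.99155066]))
```

View pics/topz.png

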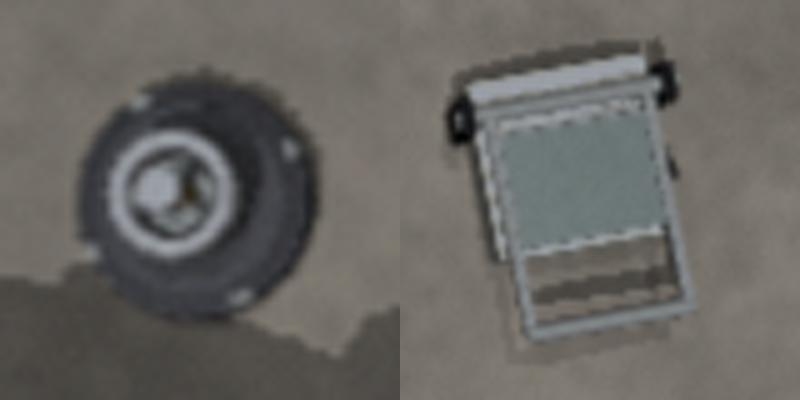

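View pics/scez.png

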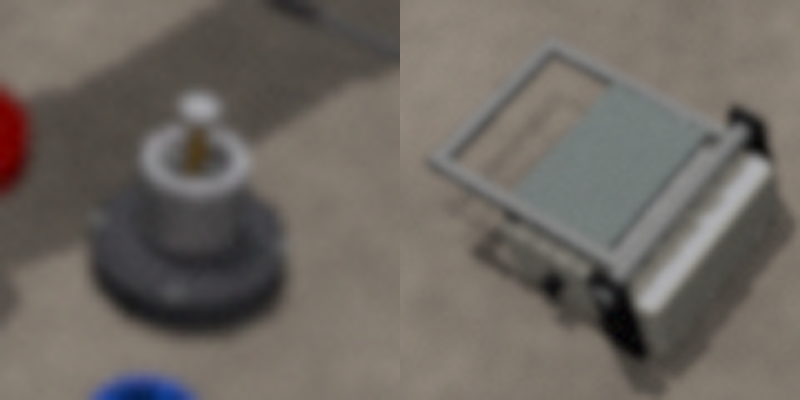

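```bash
python3 - <<'E'
from h import *
from scipy.optimize import least_squares
print('chuck top',atz('top',[166.2,226.1],.064),'scene',atz('scene',[293.8,138.2],.064))
f=lambda x,s,o:np.array([o[0]+(x[0]+.5)/s-.5,o[1]+(x[1]+.5)/s-.5])
T=[f(p,5,(305,180)) for p in [(130,330),(290,308),(60,118),(264,82)]]
S=[f(p,4.444,(130,210)) for p in [(153,45),(38,160),(342,118),(222,290)]]
zs=[.058,.058,.066,.066]
for n,L in(('top',T),('scene',S)):
    for p,z in zip(L,zs): print(n,p.round(1),atz(n,p,z).round(4))
for k,n,L in((0,'top',T),(1,'scene',S)):
    A=atz(n,L[0],.058);B=atz(n,L[1],.058); print(n,'bar mid',(A+B)/2,'len',np.linalg.norm(A-B),'yaw dir',(B-A)/np.linalg.norm(A-B))
E
```

```text
chuck top [0.52311645 0.24176554 0.064     ] scene [0.52138416 0.24056185 0.064     ]
top [330.6 245.6] [ 0.4612 -0.1959  0.058 ]
top [362.6 241.2] [ 0.4708 -0.2819  0.058 ]
top [316.6 203.2] [ 0.5749 -0.1619  0.066 ]
top [357.4 196. ] [ 0.5917 -0.2722  0.066 ]
scene [164.  219.7] [ 0.4568 -0.1967  0.058 ]
scene [138.2 245.6] [ 0.4688 -0.2821  0.058 ]
scene [206.6 236.2] [ 0.5739 -0.1701  0.066 ]
scene [179.6 274.9] [ 0.6003 -0.2754  0.066 ]
top bar mid [ 0.46598604 -0.23891518  0.058     ] len 0.08652154292544266 yaw dir [ 0.11111551 -0.9938075   0.        ]
scene bar mid [ 0.46279233 -0.2393819   0.058     ] len 0.08618981178866345 yaw dir [ 1.38804373e-01 -9.90319820e-01  1.28811399e-15]
```

```bash
cat > ov.py <<'E'
from h import *
def flap_lines(hx,hy,yaw,ang=0):
    c,s=np.cos(yaw),np.sin(yaw)
    W=lambda p:np.array([hx+c*p[0]-s*p[1],hy+s*p[0]+c*p[1],p[2]])
    F=lambda r_,y:W([-r_*np.cos(ang),y,.058+r_*np.sin(ang)])
    L=[]
    for a,b in [((115,-46),(115,46)),((125,-46),(125,46)),((75,-40),(75,40)),((13,-46),(13,46)),((13,-46),(125,-46)),((13,46),(125,46))]:
        L.append((F(a[0]/1e3,a[1]/1e3),F(b[0]/1e3,b[1]/1e3)))
    B=[W(p) for p in [(-.08,-.05,.045),(-.08,.05,.045),(.02,.05,.045),(.02,-.05,.045)]]
    L+= [(B[i],B[(i+1)%4]) for i in range(4)]
    return L
def draw(img,n,L,k,o,col=(0,0,255)):
    for a,b in L:
        p=(proj(n,[a,b])-o+.5)*k-.5
        cv2.line(img,tuple(int(v) for v in p[0]),tuple(int(v) for v in p[1]),col,1)
E
python3 - <<'E'
from ov import *
hx,hy,yaw=0.5845,-0.2225,0.13
L=flap_lines(hx,hy,yaw)
out=[]
for n,o,w in(('top',(310,180),70),('scene',(135,210),85)):
    im=cv2.imread(f'pics/{n}0.png')[o[1]:o[1]+w,o[0]:o[0]+w]; k=400/w
    im=cv2.resize(im,(400,400),interpolation=cv2.INTER_CUBIC); draw(im,n,L,k,np.array(o)); out.append(im)
cv2.imwrite('pics/ov1.png',np.hstack(out))
out=[]
cx,cy=.5223,.2412
th=np.linspace(0,2*np.pi,40)
for n,o,w in(('top',(143,200),55),('scene',(265,115),60)):
    im=cv2.imread(f'pics/{n}0.png')[o[1]:o[1]+w,o[0]:o[0]+w]; k=400/w
    im=cv2.resize(im,(400,400),interpolation=cv2.INTER_CUBIC)
    for R,z in((.023,.064),(.045,.024),(.045,0)):
        P=np.c_[cx+R*np.cos(th),cy+R*np.sin(th),0*th+z]; draw(im,n,list(zip(P[:-1],P[1:])),k,np.array(o))
    out.append(im)
cv2.imwrite('pics/ov2.png',np.hstack(out))
E
```

```text
(no output)
```

View pics/ov1.png

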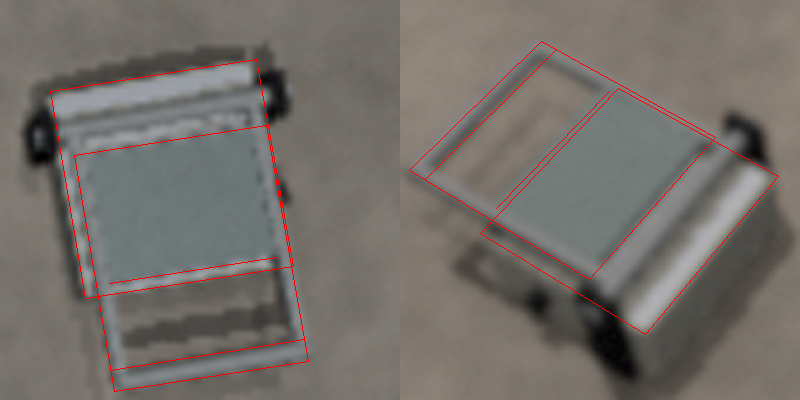

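View pics/ov2.png

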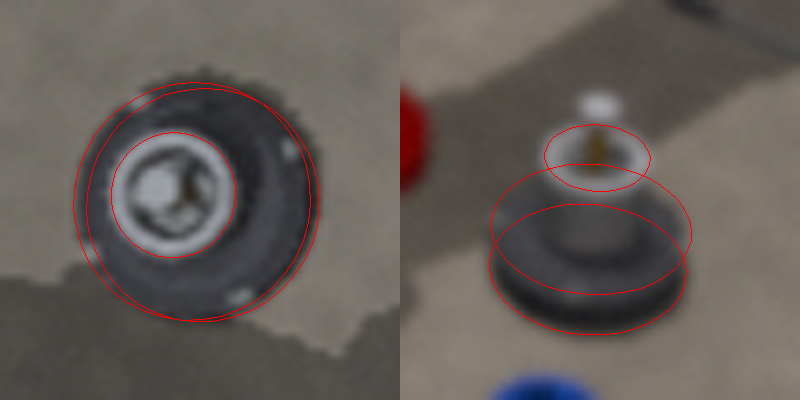

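```bash
cat >> h.py <<'E'
def go(pos,yfrom=None):
    """print dp/turn for tool-down target with tool y along world angle yfrom (measured pose base)"""
    o=st(); R=Ro.from_rotvec(o['tool_rot']); dp=R.inv().apply(np.array(pos)-o['tool_pos'])/.8
    if yfrom is None: T=R
    else:
        y=np.array([np.cos(yfrom),np.sin(yfrom),0]); x=np.array([0,0,-1.]); z=np.cross(x,y)
        c=[Ro.from_matrix(np.c_[x,s*y,s*z]) for s in(1,-1)]
        T=min(c,key=lambda C:(R.inv()*C).magnitude())
    print('dp',dp.round(4),'turn',((R.inv()*T).as_rotvec()/np.radians(60)).round(4))
E
python3 - <<'E'
from h import *
o=r.observe();R=Ro.from_rotvec(o['tool_rot']).as_matrix();a=np.arctan2(R[1,1],R[0,1]);print('yaw y',a)
go([.5225,.2412,.15],a)
E
```

```text
yaw y 1.126024437188786
t 0.1 pos [0.2688 0.5638 0.2415] F [0.7 0.1 0.3] M [0.01 0.04 0.01] w 0.0855
[[-0.001, 0.43, 0.903], [-0.001, 0.903, -0.43], [-1.0, -0.002, 0.0]] q [-1.021  0.508 -0.238  1.501  0.126  1.149 -0.155]
dp [ 0.1148 -0.2274  0.4598] turn [0.     0.0001 0.0015]
```

```bash
python3 -m crank '[{"dp":[0.115,-0.2275,0.46],"turn":[0,0,0],"gripper":100},{"dp":[0.115,-0.2275,0.46],"turn":[0,0,0],"gripper":100},{"dp":[0.115,-0.2275,0.46],"turn":[0,0,0],"gripper":100},{"dp":[0.115,-0.2275,0.46],"turn":[0,0,0],"gripper":100},{"dp":[0.115,-0.2275,0.46],"turn":[0,0,0],"gripper":100},{"dp":[0.115,-0.2275,0.46],"turn":[0,0,0],"gripper":100},{"dp":[0.115,-0.2275,0.46],"turn":[0,0,0],"gripper":100},{"dp":[0.115,-0.2275,0.46],"turn":[0,0,0],"gripper":100},{"dp":[0.115,-0.2275,0.46],"turn":[0,0,0],"gripper":100},{"dp":[0.115,-0.2275,0.46],"turn":[0,0,0],"gripper":100}]' 60
python3 - <<'E'
from h import *
go([.5225,.2412,.15],1.126)
E
```

```text
t: 0.93
tool_pos: [0.5211, 0.2428, 0.1505]
tool_rot: [0.348, 1.543, -0.349]
wrist_force: [1.1, 0.5, -0.3]
gripper_width: 0.0852
t 0.93 pos [0.5211 0.2428 0.1505] F [ 1.1  0.5 -0.3] M [-0.03 -0.03  0.05] w 0.0852
[[-0.0, 0.43, 0.903], [-0.0, 0.903, -0.43], [-1.0, -0.0, -0.0]] q [-0.353  0.518 -0.193  1.763  0.124  0.873  0.525]
dp [ 0.0007 -0.001   0.0024] turn [ 0.0001 -0.0003  0.0004]
```

```bash
python3 -m crank '[{"dp":[0.03,-0.001,0.002],"turn":[0,0,0],"gripper":100},{"dp":[0.06,-0.001,0.002],"turn":[0,0,0],"gripper":100},{"dp":[0.09,-0.001,0.002],"turn":[0,0,0],"gripper":100},{"dp":[0.115,-0.001,0.002],"turn":[0,0,0],"gripper":100},{"dp":[0.135,-0.001,0.002],"turn":[0,0,0],"gripper":100},{"dp":[0.135,-0.001,0.002],"turn":[0,0,0],"gripper":100}]'
python3 - <<'E'
from h import *
go([.5225,.2412,.042],1.126)
cv2.imwrite('pics/s1.png',cv2.resize(r.grab_frame('scene')[60:200,200:400],(800,560),interpolation=cv2.INTER_CUBIC))
E
```

```text
t: 1.43
tool_pos: [0.5194, 0.2421, 0.0397]
tool_rot: [0.346, 1.547, -0.352]
wrist_force: [0.0, -0.2, -0.3]
gripper_width: 0.0857
t 1.43 pos [0.5194 0.2421 0.0397] F [ 0.  -0.2 -0.3] M [ 0.02  0.02 -0.03] w 0.0857
[[-0.006, 0.43, 0.903], [-0.003, 0.903, -0.43], [-1.0, -0.005, -0.004]] q [-0.376  0.663 -0.162  1.866  0.168  0.632  0.486]
dp [-0.0028  0.0006  0.004 ] turn [ 0.0001 -0.0037  0.0046]
```

View pics/s1.png

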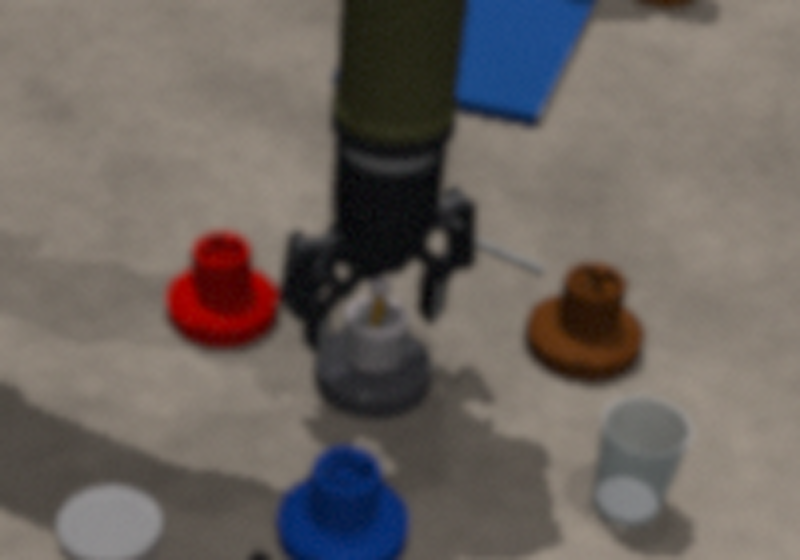

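```bash
python3 -m crank '[{"dp":[0,0,0],"turn":[0,0,0],"gripper":60},{"dp":[0,0,0],"turn":[0,0,0],"gripper":60},{"dp":[0,0,0],"turn":[0,0,0],"gripper":60},{"dp":[0,0,0],"turn":[0,0,0],"gripper":40},{"dp":[0,0,0],"turn":[0,0,0],"gripper":40},{"dp":[0,0,0],"turn":[0,0,0],"gripper":40}]' 50
python3 - <<'E'
from h import *
go([.5225,.2412,.042],1.126)
E
```

```text
t: 1.98
tool_pos: [0.5212, 0.2416, 0.0447]
tool_rot: [0.348, 1.542, -0.351]
wrist_force: [-4.1, -5.5, 9.9]
gripper_width: 0.0445
t 1.98 pos [0.5212 0.2416 0.0447] F [-4.1 -5.5  9.9] M [-1.05  0.78  0.13] w 0.0445
[[-0.0, 0.431, 0.902], [-0.002, 0.902, -0.431], [-1.0, -0.002, 0.001]] q [-0.375  0.655 -0.161  1.863  0.168  0.637  0.486]
dp [0.0033 0.0003 0.0017] turn [-0.0008  0.0008  0.0018]
```

```bash
python3 -m crank '[{"dp":[0,0,0.0015],"turn":[0.02,0,0],"gripper":40},{"dp":[0,0,0.0015],"turn":[0.08,0,0],"gripper":40},{"dp":[0,0,0.0015],"turn":[0.16,0,0],"gripper":40},{"dp":[0,0,0.0015],"turn":[0.24,0,0],"gripper":40},{"dp":[0,0,0.0015],"turn":[0.32,0,0],"gripper":40},{"dp":[0,0,0.0015],"turn":[0.4,0,0],"gripper":40},{"dp":[0,0,0.0015],"turn":[0.48,0,0],"gripper":40},{"dp":[0,0,0.0015],"turn":[0.54,0,0],"gripper":40},{"dp":[0,0,0.0015],"turn":[0.6,0,0],"gripper":40},{"dp":[0,0,0.0015],"turn":[0.6,0,0],"gripper":40}]' 80
python3 - <<'E'
from h import *
o=st();R=Ro.from_rotvec(o['tool_rot']).as_matrix();a=np.arctan2(R[1,1],R[0,1]);print('turned',1.126-a)
E
```

```text
t: 2.82
tool_pos: [0.522, 0.2424, 0.0448]
tool_rot: [0.838, 1.403, -0.838]
wrist_force: [-5.2, -2.8, 12.0]
gripper_width: 0.0443
t 2.82 pos [0.522  0.2424 0.0448] F [-5.2 -2.8 12. ] M [-0.64  1.06 -0.12] w 0.0443
[[-0.0, 0.881, 0.474], [-0.0, 0.474, -0.881], [-1.0, -0.0, 0.0]] q [-0.489  0.654  0.019  1.862 -0.019  0.625  0.035]
turned 0.6322607364817014
```

```bash
python3 -m crank '[{"dp":[0,0,0],"turn":[0.06,0,0],"gripper":40},{"dp":[0,0,0],"turn":[0.12,0,0],"gripper":40},{"dp":[0,0,0],"turn":[0.18,0,0],"gripper":40},{"dp":[0,0,0],"turn":[0.24,0,0],"gripper":40},{"dp":[0,0,0],"turn":[0.3,0,0],"gripper":40},{"dp":[0,0,0],"turn":[0.3,0,0],"gripper":40}]' 100
python3 - <<'E'
from h import *
o=st();R=Ro.from_rotvec(o['tool_rot']).as_matrix();a=np.arctan2(R[1,1],R[0,1]);print('turned',1.126-a)
E
```

```text
t: 3.32
tool_pos: [0.5225, 0.2426, 0.0449]
tool_rot: [1.076, 1.289, -1.075]
wrist_force: [-2.3, -1.8, 10.1]
gripper_width: 0.0437
t 3.32 pos [0.5225 0.2426 0.0449] F [-2.3 -1.8 10.1] M [-0.63  0.85  0.01] w 0.0437
[[0.001, 0.984, 0.179], [0.0, 0.179, -0.984], [-1.0, 0.001, -0.0]] q [-0.546  0.658  0.109  1.863 -0.114  0.626 -0.188]
turned 0.9462092741416932
```

```bash
python3 -m crank '[{"dp":[0,0,0],"turn":[0.06,0,0],"gripper":40},{"dp":[0,0,0],"turn":[0.12,0,0],"gripper":40},{"dp":[0,0,0],"turn":[0.16,0,0],"gripper":40},{"dp":[0,0,0],"turn":[0.16,0,0],"gripper":40}]' 100
python3 - <<'E'
from h import *
o=st();R=Ro.from_rotvec(o['tool_rot']).as_matrix();a=np.arctan2(R[1,1],R[0,1]);print('turned',1.126-a)
E
```

```text
t: 3.65
tool_pos: [0.5228, 0.2426, 0.045]
tool_rot: [1.2, 1.215, -1.197]
wrist_force: [-2.1, -2.8, 9.4]
gripper_width: 0.0435
t 3.65 pos [0.5228 0.2426 0.045 ] F [-2.1 -2.8  9.4] M [-0.48  0.76  0.24] w 0.0435
[[0.001, 1.0, 0.014], [0.0, 0.014, -1.0], [-1.0, 0.001, -0.0]] q [-0.576  0.661  0.157  1.863 -0.163  0.628 -0.305]
turned 1.111599242871775
```

```bash
python3 -m crank '[{"dp":[0,0,0],"turn":[0.04,0,0],"gripper":40},{"dp":[0,0,0],"turn":[0.08,0,0],"gripper":40},{"dp":[0,0,0],"turn":[0.1,0,0],"gripper":40},{"dp":[0,0,0],"turn":[0.1,0,0],"gripper":40}]' 120
python3 - <<'E'
from h import *
o=st();R=Ro.from_rotvec(o['tool_rot']).as_matrix();a=np.arctan2(R[1,1],R[0,1]);print('turned',1.126-a)
E
```

```text
t: 3.98
tool_pos: [0.5231, 0.2438, 0.045]
tool_rot: [1.268, 1.169, -1.264]
wrist_force: [-0.2, -2.5, 8.0]
gripper_width: 0.0432
t 3.98 pos [0.5231 0.2438 0.045 ] F [-0.2 -2.5  8. ] M [-0.38  0.11  4.24] w 0.0432
[[0.003, 0.997, -0.078], [-0.0, -0.078, -0.997], [-1.0, 0.003, -0.0]] q [-0.596  0.664  0.184  1.862 -0.19   0.63  -0.374]
turned 1.203756905728439
```

```bash
python3 -m crank '[{"dp":[0,0,0],"turn":[0.02,0,0],"gripper":40},{"dp":[0,0,0],"turn":[0.04,0,0],"gripper":40},{"dp":[0,0,0],"turn":[0.06,0,0],"gripper":40},{"dp":[0,0,0],"turn":[0.06,0,0],"gripper":40}]' 120
python3 - <<'E'
from h import *
o=st();R=Ro.from_rotvec(o['tool_rot']).as_matrix();a=np.arctan2(R[1,1],R[0,1]);print('turned',1.126-a)
E
```

```text
t: 4.32
tool_pos: [0.5238, 0.2453, 0.045]
tool_rot: [1.325, 1.134, -1.315]
wrist_force: [-0.8, 3.8, 6.6]
gripper_width: 0.0432
t 4.32 pos [0.5238 0.2453 0.045 ] F [-0.8  3.8  6.6] M [ 0.92 -0.39 -0.03] w 0.0432
[[0.004, 0.989, -0.151], [0.004, -0.151, -0.989], [-1.0, 0.003, -0.005]] q [-0.607  0.666  0.202  1.861 -0.215  0.63  -0.424]
turned 1.2777483881698033
```

```bash
python3 -m crank '[{"dp":[0,0,0],"turn":[0,0,0],"gripper":40},{"dp":[0,0,0],"turn":[0,0,0],"gripper":40}]' 120
python3 - <<'E'
from h import *
o=st();R=Ro.from_rotvec(o['tool_rot']).as_matrix();a=np.arctan2(R[1,1],R[0,1]);print('turned',1.126-a)
E
```

```text
t: 4.48
tool_pos: [0.5237, 0.2453, 0.045]
tool_rot: [1.324, 1.135, -1.315]
wrist_force: [-1.0, 3.8, 7.0]
gripper_width: 0.0432
t 4.48 pos [0.5237 0.2453 0.045 ] F [-1.   3.8  7. ] M [ 0.94 -0.32  0.04] w 0.0432
[[0.004, 0.989, -0.15], [0.004, -0.15, -0.989], [-1.0, 0.003, -0.005]] q [-0.606  0.666  0.202  1.861 -0.215  0.63  -0.424]
turned 1.276868234024966
```

```bash
python3 -m crank '[{"dp":[0,0,0],"turn":[0.02,0,0],"gripper":40},{"dp":[0,0,0],"turn":[0.04,0,0],"gripper":40},{"dp":[0,0,0],"turn":[0.04,0,0],"gripper":40}]' 120
python3 - <<'E'
from h import *
o=st();R=Ro.from_rotvec(o['tool_rot']).as_matrix();a=np.arctan2(R[1,1],R[0,1]);print('turned',1.126-a)
E
```

```text
t: 4.73
tool_pos: [0.5239, 0.2453, 0.045]
tool_rot: [1.356, 1.112, -1.346]
wrist_force: [-0.5, 5.5, 5.8]
gripper_width: 0.0436
t 4.73 pos [0.5239 0.2453 0.045 ] F [-0.5  5.5  5.8] M [ 0.88 -0.5   0.06] w 0.0436
[[0.004, 0.981, -0.192], [0.004, -0.192, -0.981], [-1.0, 0.003, -0.005]] q [-0.614  0.667  0.214  1.861 -0.228  0.631 -0.454]
turned 1.319688964404682
```

```bash
python3 - <<'E'
from h import *
a=cv2.resize(r.grab_frame('scene')[110:180,260:330],(400,400),interpolation=cv2.INTER_CUBIC)
b=cv2.resize(r.grab_frame('top')[190:260,135:205],(400,400),interpolation=cv2.INTER_CUBIC)
cv2.imwrite('pics/s2.png',np.hstack([a,b]))
E
```

```text
(no output)
```

View pics/s2.png

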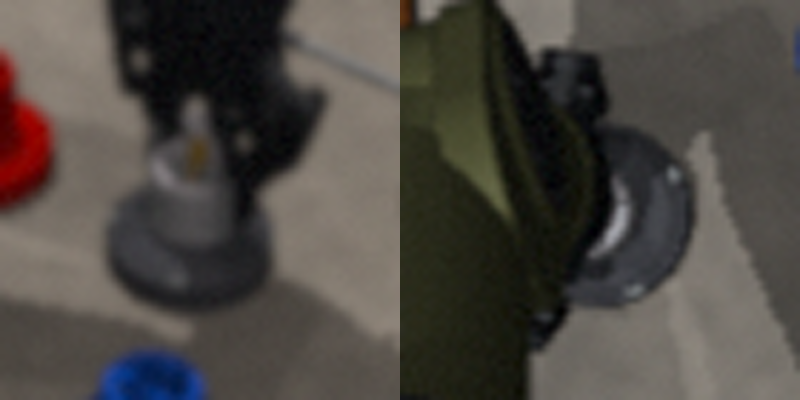

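```bash
python3 -m crank '[{"dp":[0,0,0],"turn":[0,0,0],"gripper":80},{"dp":[0,0,0],"turn":[0,0,0],"gripper":80},{"dp":[0,0,0],"turn":[0,0,0],"gripper":80}]' 60
python3 - <<'E'
from h import *
o=st();R=Ro.from_rotvec(o['tool_rot']).as_matrix();a=np.arctan2(R[1,1],R[0,1]);print('turned',1.126-a)
go([.5225,.2412,.042],1.126-.6)
E
```

```text
t: 5.08
tool_pos: [0.5225, 0.2423, 0.0435]
tool_rot: [1.351, 1.111, -1.351]
wrist_force: [-0.7, 0.0, 0.3]
gripper_width: 0.0683
t 5.08 pos [0.5225 0.2423 0.0435] F [-0.7  0.   0.3] M [ 0.   -0.02 -0.04] w 0.0683
[[-0.0, 0.981, -0.193], [-0.0, -0.193, -0.981], [-1.0, -0.0, 0.0]] q [-0.613  0.669  0.216  1.864 -0.226  0.632 -0.453]
turned 1.3202477023056303
t 5.08 pos [0.5225 0.2423 0.0435] F [-0.7  0.   0.3] M [ 0.   -0.02 -0.04] w 0.0683
[[-0.0, 0.981, -0.193], [-0.0, -0.193, -0.981], [-1.0, -0.0, 0.0]] q [-0.613  0.669  0.216  1.864 -0.226  0.632 -0.453]
dp [0.0018 0.0003 0.0014] turn [-6.878e-01  2.000e-04  1.000e-04]
```

```bash
python3 -m crank '[{"dp":[0.001,0,0.001],"turn":[-0.1,0,0],"gripper":80},{"dp":[0.001,0,0.001],"turn":[-0.2,0,0],"gripper":80},{"dp":[0.001,0,0.001],"turn":[-0.3,0,0],"gripper":80},{"dp":[0.001,0,0.001],"turn":[-0.4,0,0],"gripper":80},{"dp":[0.001,0,0.001],"turn":[-0.5,0,0],"gripper":80},{"dp":[0.001,0,0.001],"turn":[-0.5,0,0],"gripper":60},{"dp":[0.001,0,0.001],"turn":[-0.5,0,0],"gripper":40},{"dp":[0.001,0,0.001],"turn":[-0.5,0,0],"gripper":40},{"dp":[0.001,0,0.001],"turn":[-0.5,0,0],"gripper":40}]' 120
python3 - <<'E'
from h import *
o=st();R=Ro.from_rotvec(o['tool_rot']).as_matrix();a=np.arctan2(R[1,1],R[0,1]);print('turned',1.126-a)
E
```

```text
t: 5.83
tool_pos: [0.5226, 0.2415, 0.043]
tool_rot: [0.966, 1.345, -0.966]
wrist_force: [-1.5, -1.3, 5.1]
gripper_width: 0.0429
t 5.83 pos [0.5226 0.2415 0.043 ] F [-1.5 -1.3  5.1] M [-0.31  0.18  0.11] w 0.0429
[[0.0, 0.947, 0.32], [-0.0, 0.32, -0.947], [-1.0, 0.0, 0.0]] q [-0.518  0.658  0.067  1.864 -0.069  0.621 -0.083]
turned 0.8001361276395054
```

```bash
python3 -m crank '[{"dp":[0,0,0],"turn":[0.02,0,0],"gripper":40},{"dp":[0,0,0],"turn":[0.03,0,0],"gripper":40},{"dp":[0,0,0],"turn":[0.03,0,0],"gripper":40}]' 120
python3 - <<'E'
from h import *
o=st();R=Ro.from_rotvec(o['tool_rot']).as_matrix();a=np.arctan2(R[1,1],R[0,1]);print('turned',1.126-a)
E
```

```text
t: 6.08
tool_pos: [0.5227, 0.2415, 0.043]
tool_rot: [0.99, 1.333, -0.99]
wrist_force: [-1.1, -1.8, 5.8]
gripper_width: 0.0433
t 6.08 pos [0.5227 0.2415 0.043 ] F [-1.1 -1.8  5.8] M [-0.32  0.2  -0.01] w 0.0433
[[0.001, 0.957, 0.29], [-0.0, 0.29, -0.957], [-1.0, 0.0, 0.001]] q [-0.524  0.659  0.076  1.864 -0.079  0.621 -0.106]
turned 0.8320094959153357
```

```bash
python3 -m crank '[{"dp":[0,0,0],"turn":[0.04,0,0],"gripper":40},{"dp":[0,0,0],"turn":[0.08,0,0],"gripper":40}]' 120
python3 - <<'E'
from h import *
o=st();R=Ro.from_rotvec(o['tool_rot']).as_matrix();a=np.arctan2(R[1,1],R[0,1]);print('turned',1.126-a, o['effort'].round(2))
E
```

```text
t: 6.25
tool_pos: [0.5227, 0.2415, 0.043]
tool_rot: [1.054, 1.3, -1.053]
wrist_force: [-0.5, -1.5, 6.0]
gripper_width: 0.0432
t 6.25 pos [0.5227 0.2415 0.043 ] F [-0.5 -1.5  6. ] M [-0.27  0.08  0.27] w 0.0432
[[0.001, 0.978, 0.208], [-0.0, 0.208, -0.978], [-1.0, 0.001, 0.0]] q [-0.539  0.66   0.1    1.864 -0.104  0.622 -0.166]
turned 0.9165523258815811 [  0.29 -59.99   1.86 -15.56  -0.18  -0.37   0.39]
```

```bash
python3 -m crank '[{"dp":[0,0,0],"turn":[0.04,0,0],"gripper":40},{"dp":[0,0,0],"turn":[0.08,0,0],"gripper":40}]' 120
python3 - <<'E'
from h import *
o=st();R=Ro.from_rotvec(o['tool_rot']).as_matrix();a=np.arctan2(R[1,1],R[0,1]);print('turned',1.126-a, o['effort'].round(2))
E
```

```text
t: 6.42
tool_pos: [0.5228, 0.2416, 0.0429]
tool_rot: [1.115, 1.265, -1.115]
wrist_force: [-0.2, -1.8, 4.8]
gripper_width: 0.0433
t 6.42 pos [0.5228 0.2416 0.0429] F [-0.2 -1.8  4.8] M [-0.31  0.01  1.  ] w 0.0433
[[0.001, 0.992, 0.126], [-0.001, 0.126, -0.992], [-1.0, 0.001, 0.001]] q [-0.555  0.662  0.124  1.865 -0.129  0.623 -0.224]
turned 0.9991664994897169 [ 2.000e-02 -6.008e+01  2.150e+00 -1.548e+01 -2.700e-01 -2.600e-01
  2.900e-01]
```

```bash
python3 -m crank '[{"dp":[0,0,0],"turn":[0.03,0,0],"gripper":40},{"dp":[0,0,0],"turn":[0.03,0,0],"gripper":40}]' 120
python3 - <<'E'
from h import *
o=st();R=Ro.from_rotvec(o['tool_rot']).as_matrix();a=np.arctan2(R[1,1],R[0,1]);print('turned',1.126-a, o['effort'].round(2))
E
```

```text
t: 6.58
tool_pos: [0.5228, 0.2415, 0.043]
tool_rot: [1.131, 1.254, -1.132]
wrist_force: [1.3, -4.9, 6.5]
gripper_width: 0.043
t 6.58 pos [0.5228 0.2415 0.043 ] F [ 1.3 -4.9  6.5] M [-0.85 -0.11  3.98] w 0.043
[[0.002, 0.995, 0.104], [-0.002, 0.104, -0.995], [-1.0, 0.001, 0.003]] q [-0.561  0.662  0.132  1.864 -0.135  0.623 -0.242]
turned 1.0213571122467129 [  1.69 -59.75   4.26 -15.25  -4.35  -0.28  -4.59]
```

```bash
python3 -m crank '[{"dp":[0,0,0],"turn":[0.03,0,0],"gripper":40},{"dp":[0,0,0],"turn":[0.03,0,0],"gripper":40}]' 120
python3 - <<'E'
from h import *
o=st();R=Ro.from_rotvec(o['tool_rot']).as_matrix();a=np.arctan2(R[1,1],R[0,1]);print('turned',1.126-a, o['effort'].round(2))
E
```

```text
t: 6.75
tool_pos: [0.5227, 0.2424, 0.043]
tool_rot: [1.157, 1.24, -1.156]
wrist_force: [0.7, -1.9, 6.0]
gripper_width: 0.0431
t 6.75 pos [0.5227 0.2424 0.043 ] F [ 0.7 -1.9  6. ] M [-0.24 -0.01  3.08] w 0.0431
[[0.002, 0.998, 0.07], [-0.001, 0.07, -0.998], [-1.0, 0.002, 0.001]] q [-0.567  0.663  0.141  1.864 -0.146  0.623 -0.266]
turned 1.0555520384615884 [  2.19 -59.54   5.03 -14.71  -2.91  -0.09  -3.45]
```

```bash
python3 -m crank '[{"dp":[0,0,0],"turn":[0,0,0],"gripper":90},{"dp":[0,0,0],"turn":[0,0,0],"gripper":90},{"dp":[0,0,0],"turn":[0,0,0],"gripper":90},{"dp":[0,0,0],"turn":[0,0,0],"gripper":90},{"dp":[-0.03,0,0],"turn":[0,0,0],"gripper":90},{"dp":[-0.08,0,0],"turn":[0,0,0],"gripper":90},{"dp":[-0.13,0,0],"turn":[0,0,0],"gripper":90},{"dp":[-0.18,0,0],"turn":[0,0,0],"gripper":90},{"dp":[-0.18,0,0],"turn":[0,0,0],"gripper":90}]' 60
python3 - <<'E'
from h import *
o=st();
a=cv2.resize(r.grab_frame('scene')[110:160,270:320],(400,400),interpolation=cv2.INTER_CUBIC)
b=cv2.resize(r.grab_frame('top')[190:260,135:205],(400,400),interpolation=cv2.INTER_CUBIC)
cv2.imwrite('pics/s3.png',np.hstack([a,b]))
E
```

```text
t: 7.5
tool_pos: [0.526, 0.2428, 0.1942]
tool_rot: [1.169, 1.235, -1.15]
wrist_force: [2.6, 0.0, 0.5]
gripper_width: 0.077
t 7.5 pos [0.526  0.2428 0.1942] F [2.6 0.  0.5] M [-0.02 -0.07  0.06] w 0.077
[[0.011, 0.998, 0.066], [0.006, 0.066, -0.998], [-1.0, 0.011, -0.005]] q [-0.597  0.475  0.187  1.71  -0.105  0.954 -0.305]
```

View pics/s3.png

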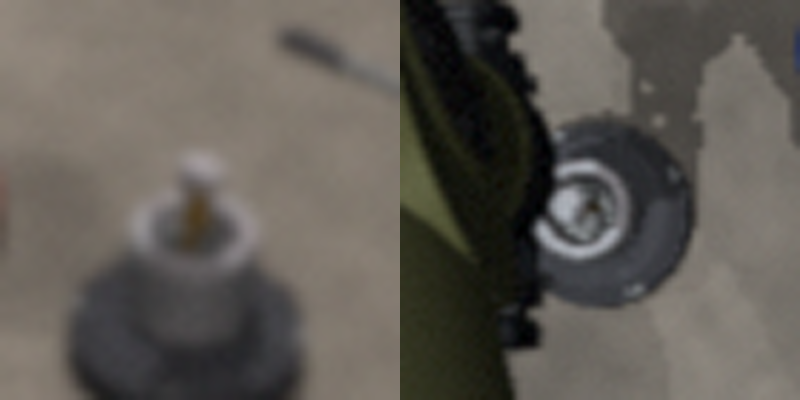

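```bash
python3 - <<'E'
from ov import *
from scipy.optimize import minimize
from scipy.ndimage import map_coordinates
G={}
for n in('top','scene'):
    g=cv2.cvtColor(cv2.imread(f'pics/{n}0.png'),cv2.COLOR_BGR2GRAY).astype(float); g=cv2.GaussianBlur(g,(0,0),.8)
    G[n]=(cv2.Sobel(g,6,1,0)/8,cv2.Sobel(g,6,0,1)/8)
def score(p,cams=('top','scene'),d=None):
    s=0
    for n in cams:
        q=list(p)
        L=flap_lines(*q)[:2]+flap_lines(*q)[4:6]+flap_lines(*q)[6:10]*0
        for a,b in L:
            P=proj(n,a+np.linspace(.05,.95,60)[:,None]*(b-a))
            t=P[-1]-P[0];t/=np.linalg.norm(t);nn=np.array([-t[1],t[0]])
            v=[map_coordinates(g,[P[:,1],P[:,0]],order=1) for g in G[n]]
            s+=abs((v[0]*nn[0]+v[1]*nn[1]).mean())
    return -s
for cams in(('top',),('scene',),('top','scene')):
    best=None
    for x in np.linspace(.578,.592,8):
        for y in np.linspace(-.230,-.215,8):
            for w in np.linspace(.08,.18,6):
                f=score((x,y,w),cams)
                if best is None or f<best[0]: best=(f,(x,y,w))
    m=minimize(score,best[1],args=(cams,),method='Nelder-Mead',options=dict(initial_simplex=np.array(best[1])+np.vstack([np.zeros(3),np.diag([.002,.002,.02])])))
    hx,hy,w=m.x; print(cams,m.x.round(4),m.fun,'bar',(hx-.12*np.cos(w)).round(4),(hy-.12*np.sin(w)).round(4))
go([.466,-.239,.16],.13)
E
```

```text
('top',) [ 0.5914 -0.2135  0.1586] -41.77887085365664 bar 0.4729 -0.2325Traceback (most recent call last):
  File "<stdin>", line 24, in <module>
  File "<stdin>", line 14, in score
  File "h.py", line 5, in proj
    c=r.camera_model(n); X=np.atleast_2d(X); P=X@np.array(c['R']).T+c['t']
ValueError: time passes only in moves, steps and waits
```

```bash
sed -i 's/r.camera_model(n)/CM(n)/' h.py; cat >> h.py <<'E'
import pickle,os
_c={}
def CM(n):
    if n not in _c:
        f=f'cam_{n}.pkl'
        if not os.path.exists(f): pickle.dump(r.camera_model(n),open(f,'wb'))
        _c[n]=pickle.load(open(f,'rb'))
    return _c[n]
E
cat > fit.py <<'E'
from ov import *
from scipy.optimize import minimize
from scipy.ndimage import map_coordinates
G={}
for n in('top','scene'):
    g=cv2.cvtColor(cv2.imread(f'pics/{n}0.png'),cv2.COLOR_BGR2GRAY).astype(float); g=cv2.GaussianBlur(g,(0,0),.8)
    G[n]=(cv2.Sobel(g,6,1,0)/8,cv2.Sobel(g,6,0,1)/8)
def score(p,cams=('top','scene')):
    s=0
    for n in cams:
        L=flap_lines(*p)
        for a,b in L[:2]+L[4:6]:
            P=proj(n,a+np.linspace(.05,.95,60)[:,None]*(b-a))
            t=P[-1]-P[0];t/=np.linalg.norm(t);nn=np.array([-t[1],t[0]])
            v=[map_coordinates(g,[P[:,1],P[:,0]],order=1) for g in G[n]]
            s+=abs((v[0]*nn[0]+v[1]*nn[1]).mean())
    return -s
for cams in(('top',),('scene',),('top','scene')):
    best=None
    for x in np.linspace(.580,.591,12):
        for y in np.linspace(-.228,-.217,12):
            for w in np.linspace(.09,.17,9):
                f=score((x,y,w),cams)
                if best is None or f<best[0]: best=(f,(x,y,w))
    m=minimize(score,best[1],args=(cams,),method='Nelder-Mead',options=dict(initial_simplex=np.array(best[1])+np.vstack([np.zeros(3),np.diag([.001,.001,.01])])))
    hx,hy,w=m.x; print(cams,m.x.round(4),m.fun,'bar',(hx-.12*np.cos(w)).round(4),(hy-.12*np.sin(w)).round(4))
E
python3 fit.py; python3 -c "
from h import *
go([.466,-.239,.16],.13)"
```

```text
('top',) [ 0.5914 -0.2135  0.1587] -41.77885045750415 bar 0.4729 -0.2325
('scene',) [ 0.586  -0.2201  0.1567] -28.78148122645382 bar 0.4674 -0.2388
('top', 'scene') [ 0.5837 -0.2142  0.1599] -48.509814312523105 bar 0.4652 -0.2333
t 7.6 pos [0.5232 0.242  0.1883] F [ 0.1  0.5 -1.1] M [-0.03  0.02 -0.01] w 0.0768
[[0.003, 0.998, 0.067], [0.002, 0.067, -0.998], [-1.0, 0.003, -0.002]] q [-0.597  0.481  0.185  1.718 -0.106  0.949 -0.304]
dp [ 0.0339 -0.1117  0.5952] turn [-0.0603 -0.0016 -0.0033]
```

```bash
python3 - <<'E'
from ov import *
yaw=.157
hx,hy=.4668+.12*np.cos(yaw),-.2385+.12*np.sin(yaw); print(hx,hy)
L=flap_lines(hx,hy,yaw)
out=[]
for n,o,w in(('top',(310,180),70),('scene',(135,210),85)):
    im=cv2.imread(f'pics/{n}0.png')[o[1]:o[1]+w,o[0]:o[0]+w]; k=400/w
    im=cv2.resize(im,(400,400),interpolation=cv2.INTER_CUBIC); draw(im,n,L,k,np.array(o)); out.append(im)
cv2.imwrite('pics/ov3.png',np.hstack(out))
E
```

```text
0.5853240953710914 -0.21973730252697027
```

View pics/ov3.png

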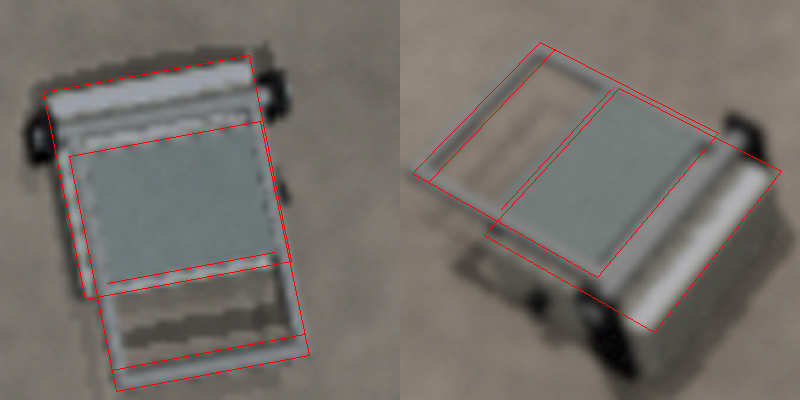

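```bash
python3 -m crank '[{"dp":[0.02,-0.11,0.595],"turn":[-0.07,0,0],"gripper":45},{"dp":[0.02,-0.11,0.595],"turn":[-0.07,0,0],"gripper":45},{"dp":[0.02,-0.11,0.595],"turn":[-0.07,0,0],"gripper":45},{"dp":[0.02,-0.11,0.595],"turn":[-0.07,0,0],"gripper":45},{"dp":[0.02,-0.11,0.595],"turn":[-0.07,0,0],"gripper":45},{"dp":[0.02,-0.11,0.595],"turn":[-0.07,0,0],"gripper":45},{"dp":[0.02,-0.11,0.595],"turn":[-0.07,0,0],"gripper":45},{"dp":[0.02,-0.11,0.595],"turn":[-0.07,0,0],"gripper":45},{"dp":[0.02,-0.11,0.595],"turn":[-0.07,0,0],"gripper":45},{"dp":[0.02,-0.11,0.595],"turn":[-0.07,0,0],"gripper":45}]' 60
python3 -m crank '[{"dp":[0.02,-0.02,0.12],"turn":[0,0,0],"gripper":45},{"dp":[0.02,-0.02,0.12],"turn":[0,0,0],"gripper":45}]'
python3 - <<'E'
from h import *
go([.4668,-.2385,.16],.148)
im=r.grab_frame('top'); cv2.imwrite('pics/t4.png',im)
sc=r.grab_frame('scene'); cv2.imwrite('pics/s4.png',sc)
a=cv2.resize(im[200:255,143:198],(400,400),interpolation=cv2.INTER_CUBIC)
b=cv2.resize(sc[110:160,270:320],(400,400),interpolation=cv2.INTER_CUBIC)
cv2.imwrite('pics/c4.png',np.hstack([a,b]))
E
```

```text
t: 8.43
tool_pos: [0.4732, -0.1734, 0.1711]
tool_rot: [1.105, 1.275, -1.106]
wrist_force: [1.6, -0.5, -0.5]
gripper_width: 0.0382
t: 8.6
tool_pos: [0.4715, -0.2557, 0.1577]
tool_rot: [1.105, 1.275, -1.106]
wrist_force: [1.6, -0.2, -0.3]
gripper_width: 0.0382
t 8.6 pos [ 0.4715 -0.2557  0.1577] F [ 1.6 -0.2 -0.3] M [ 0.02 -0.07  0.  ] w 0.0382
[[-0.002, 0.99, 0.14], [0.001, 0.14, -0.99], [-1.0, -0.002, -0.001]] q [ 0.304  0.465  0.217  1.856 -0.131  0.837  0.727]
dp [-0.0028 -0.0028 -0.0221] turn [-0.0073 -0.0013  0.0016]
```

View pics/c4.png

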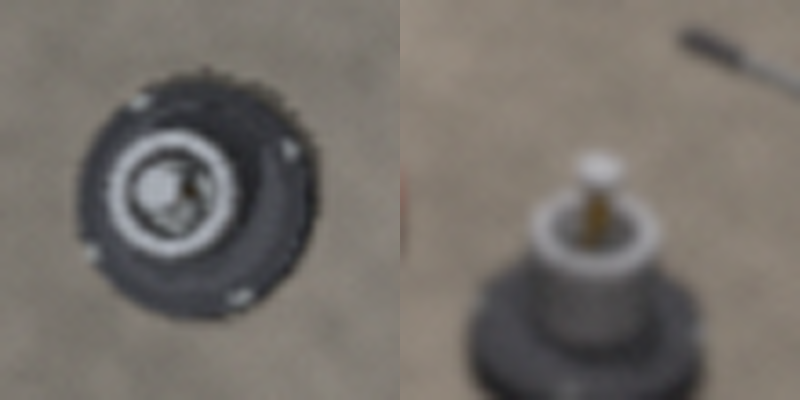

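View pics/s4.png

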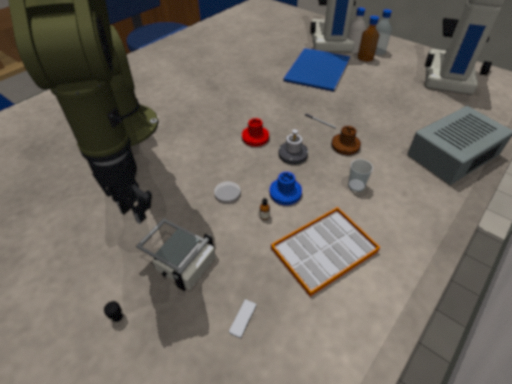

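```bash
python3 - <<'E'
from h import *
o=[]
for f in('top0','t4'):
    o.append(cv2.resize(cv2.imread(f'pics/{f}.png')[216:236,156:176],(380,380),interpolation=cv2.INTER_CUBIC))
p=[]
for f in('scene0','s4'):
    p.append(cv2.resize(cv2.imread(f'pics/{f}.png')[126:146,284:304],(380,380)if 0 else (200,200),interpolation=cv2.INTER_CUBIC))
im=np.hstack(o); im2=np.hstack(p); im2=cv2.copyMakeBorder(im2,0,0,0,360,0)
cv2.imwrite('pics/cmp.png',np.vstack([im,im2]))
E
```

```text
(no output)
```

View pics/cmp.png

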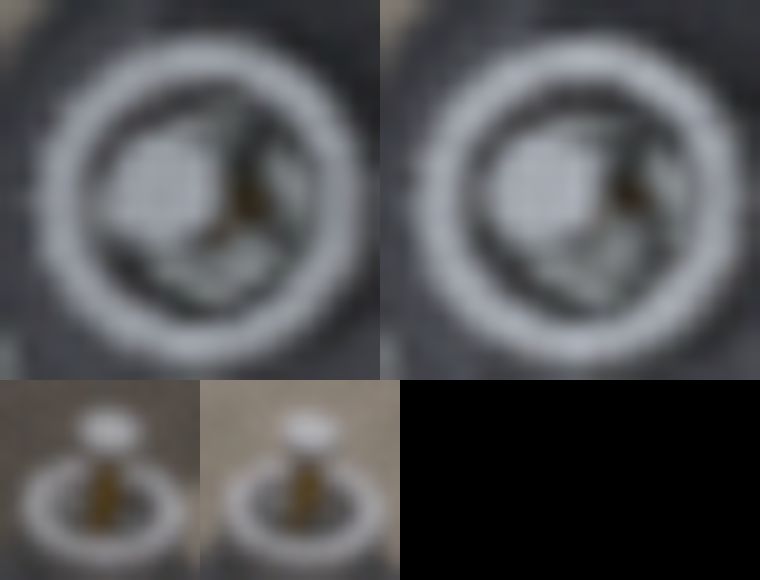

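```bash
python3 -c "
from h import *
go([.5227,.2414,.16],.5)"
```

```text
t 8.7 pos [ 0.4695 -0.2618  0.1569] F [0.4 0.5 0. ] M [-0.    0.04  0.02] w 0.0382
[[-0.004, 0.992, 0.13], [-0.003, 0.13, -0.992], [-1.0, -0.004, 0.002]] q [ 0.309  0.468  0.223  1.854 -0.129  0.836  0.726]
dp [-0.006   0.1475 -0.615 ] turn [-0.3532  0.0016  0.0044]
```

```bash
python3 -m crank '[{"dp":[-0.006,0.1475,-0.615],"turn":[-0.35,0,0],"gripper":100},{"dp":[-0.006,0.1475,-0.615],"turn":[-0.35,0,0],"gripper":100},{"dp":[-0.006,0.1475,-0.615],"turn":[-0.35,0,0],"gripper":100},{"dp":[-0.006,0.1475,-0.615],"turn":[-0.35,0,0],"gripper":100},{"dp":[-0.006,0.1475,-0.615],"turn":[-0.35,0,0],"gripper":100},{"dp":[-0.006,0.1475,-0.615],"turn":[-0.35,0,0],"gripper":100},{"dp":[-0.006,0.1475,-0.615],"turn":[-0.35,0,0],"gripper":100},{"dp":[-0.006,0.1475,-0.615],"turn":[-0.35,0,0],"gripper":100},{"dp":[-0.006,0.1475,-0.615],"turn":[-0.35,0,0],"gripper":100},{"dp":[-0.006,0.1475,-0.615],"turn":[-0.35,0,0],"gripper":100}]' 60
python3 -c "
from h import *
go([.5227,.2414,.16],.5)"
```

```text
t: 9.53
tool_pos: [0.5104, 0.163, 0.1617]
tool_rot: [0.826, 1.41, -0.83]
wrist_force: [0.7, 0.7, 0.4]
gripper_width: 0.0856
t 9.53 pos [0.5104 0.163  0.1617] F [0.7 0.7 0.4] M [ 0.04 -0.06 -0.02] w 0.0856
[[-0.003, 0.874, 0.486], [-0.001, 0.486, -0.874], [-1.0, -0.003, -0.001]] q [-0.409  0.452  0.08   1.85  -0.047  0.844  0.202]
dp [ 0.0021  0.0611 -0.0782] turn [ 0.0072 -0.0007  0.0026]
```

```bash
python3 -m crank '[{"dp":[0.002,0.061,-0.078],"turn":[0,0,0],"gripper":100},{"dp":[0.002,0.061,-0.078],"turn":[0,0,0],"gripper":100},{"dp":[0.002,0.061,-0.078],"turn":[0,0,0],"gripper":100},{"dp":[0.002,0.061,-0.078],"turn":[0,0,0],"gripper":100}]' 60
python3 -c "
from h import *
go([.5227,.2414,.043],.5)"
```

```text
t: 9.87
tool_pos: [0.5224, 0.242, 0.1595]
tool_rot: [0.822, 1.412, -0.826]
wrist_force: [-0.2, -0.9, -0.5]
gripper_width: 0.0854
t 9.87 pos [0.5224 0.242  0.1595] F [-0.2 -0.9 -0.5] M [-0.06 -0.04  0.01] w 0.0854
[[-0.003, 0.871, 0.491], [-0.0, 0.491, -0.871], [-1.0, -0.003, -0.001]] q [-0.524  0.508  0.074  1.749 -0.048  0.889  0.084]
dp [0.1456 0.0004 0.001 ] turn [ 0.0122 -0.0012  0.003 ]
```

```bash
python3 -m crank '[{"dp":[0.04,0,0.001],"turn":[0,0,0],"gripper":100},{"dp":[0.08,0,0.001],"turn":[0,0,0],"gripper":100},{"dp":[0.12,0,0.001],"turn":[0,0,0],"gripper":100},{"dp":[0.145,0,0.001],"turn":[0,0,0],"gripper":100},{"dp":[0.145,0,0.001],"turn":[0,0,0],"gripper":60},{"dp":[0.145,0,0.001],"turn":[0,0,0],"gripper":60},{"dp":[0.145,0,0.001],"turn":[0,0,0],"gripper":40},{"dp":[0.145,0,0.001],"turn":[0,0,0],"gripper":40},{"dp":[0.145,0,0.001],"turn":[0,0,0],"gripper":40}]' 80
python3 -c "
from h import *
go([.5227,.2414,.043],.5)"
```

```text
t: 10.62
tool_pos: [0.5247, 0.2375, 0.0474]
tool_rot: [0.828, 1.407, -0.828]
wrist_force: [-4.1, -2.5, 6.2]
gripper_width: 0.044
t 10.62 pos [0.5247 0.2375 0.0474] F [-4.1 -2.5  6.2] M [-0.79  0.8   0.03] w 0.044
[[0.001, 0.874, 0.486], [-0.0, 0.486, -0.874], [-1.0, 0.001, 0.001]] q [-0.506  0.652  0.06   1.861 -0.061  0.63   0.098]
dp [ 0.0054  0.0002 -0.0055] turn [ 0.0069  0.0006 -0.0006]
```

```bash
cat > q.py <<'E'
from h import *
o=st();R=Ro.from_rotvec(o['tool_rot']).as_matrix();a=np.arctan2(R[1,1],R[0,1]);print('yaw',round(a,4), o['effort'].round(2)[[4,6]])
E
python3 -m crank '[{"dp":[0,0,0],"turn":[0.02,0,0],"gripper":40},{"dp":[0,0,0],"turn":[0.04,0,0],"gripper":40},{"dp":[0,0,0],"turn":[0.04,0,0],"gripper":40}]' 80; python3 q.py
```

```text
t: 10.87
tool_pos: [0.5246, 0.2374, 0.0474]
tool_rot: [0.86, 1.393, -0.86]
wrist_force: [-4.0, -3.9, 7.6]
gripper_width: 0.0443
t 10.87 pos [0.5246 0.2374 0.0474] F [-4.  -3.9  7.6] M [-0.78  0.89  0.17] w 0.0443
[[0.001, 0.894, 0.448], [-0.0, 0.448, -0.894], [-1.0, 0.0, 0.001]] q [-0.514  0.652  0.072  1.861 -0.073  0.63   0.067]
yaw 0.4646 [-0.53 -0.33]
```

```bash
python3 -m crank '[{"dp":[0,0,0],"turn":[0.02,0,0],"gripper":40},{"dp":[0,0,0],"turn":[0.04,0,0],"gripper":40},{"dp":[0,0,0],"turn":[0.04,0,0],"gripper":40}]' 80; python3 q.py
```

```text
t: 11.12
tool_pos: [0.5244, 0.2374, 0.0473]
tool_rot: [0.892, 1.379, -0.892]
wrist_force: [-4.8, -3.7, 7.0]
gripper_width: 0.0442
t 11.12 pos [0.5244 0.2374 0.0473] F [-4.8 -3.7  7. ] M [-0.83  0.89  0.08] w 0.0442
[[0.0, 0.912, 0.41], [-0.001, 0.41, -0.912], [-1.0, 0.0, 0.001]] q [-0.522  0.653  0.084  1.861 -0.086  0.631  0.038]
yaw 0.4228 [-0.57 -0.36]
```

```bash
python3 -m crank '[{"dp":[0,0,0.004],"turn":[0.02,0,0],"gripper":40},{"dp":[0,0,0.004],"turn":[0.04,0,0],"gripper":40},{"dp":[0,0,0.004],"turn":[0.04,0,0],"gripper":40}]' 80; python3 q.py
```

```text
t: 11.37
tool_pos: [0.5244, 0.2372, 0.0473]
tool_rot: [0.924, 1.369, -0.922]
wrist_force: [-7.3, 2.5, 8.6]
gripper_width: 0.044
t 11.37 pos [0.5244 0.2372 0.0473] F [-7.3  2.5  8.6] M [0.45 1.64 0.12] w 0.044
[[-0.001, 0.927, 0.374], [0.002, 0.374, -0.927], [-1.0, -0.0, -0.003]] q [-0.524  0.653  0.092  1.861 -0.1    0.631  0.013]
yaw 0.3833 [ 0.8  -0.36]
```

```bash
python3 -m crank '[{"dp":[0,0,0],"turn":[0.02,0,0],"gripper":40},{"dp":[0,0,0],"turn":[0.04,0,0],"gripper":40},{"dp":[0,0,0],"turn":[0.04,0,0],"gripper":40}]' 80; python3 q.py
```

```text
t: 11.62
tool_pos: [0.5244, 0.2363, 0.0473]
tool_rot: [0.954, 1.353, -0.954]
wrist_force: [-6.2, 0.5, 8.6]
gripper_width: 0.0442
t 11.62 pos [0.5244 0.2363 0.0473] F [-6.2  0.5  8.6] M [-0.18  1.64  0.24] w 0.0442
[[-0.001, 0.942, 0.335], [0.001, 0.335, -0.942], [-1.0, -0.001, -0.001]] q [-0.532  0.654  0.105  1.862 -0.111  0.632 -0.017]
yaw 0.3417 [ 0.25 -0.39]
```

```bash
python3 -m crank '[{"dp":[0,0,0],"turn":[0.02,0,0],"gripper":40},{"dp":[0,0,0],"turn":[0.02,0,0],"gripper":40},{"dp":[0,0,0],"turn":[0.02,0,0],"gripper":40}]' 80; python3 q.py
```

```text
t: 11.87
tool_pos: [0.5245, 0.2358, 0.0472]
tool_rot: [0.97, 1.345, -0.971]
wrist_force: [-5.4, -0.8, 9.3]
gripper_width: 0.0443
t 11.87 pos [0.5245 0.2358 0.0472] F [-5.4 -0.8  9.3] M [-0.49  1.65  0.13] w 0.0443
[[-0.001, 0.949, 0.315], [0.001, 0.315, -0.949], [-1.0, -0.001, -0.001]] q [-0.535  0.654  0.112  1.862 -0.117  0.633 -0.031]
yaw 0.3204 [ 0.15 -0.13]
```

```bash
python3 -m crank '[{"dp":[0,0,-0.003],"turn":[0.02,0,0],"gripper":40},{"dp":[0,0,-0.006],"turn":[0.02,0,0],"gripper":40},{"dp":[0,0,-0.006],"turn":[0.02,0,0],"gripper":40}]' 80; python3 q.py
```

```text
t: 12.12
tool_pos: [0.5244, 0.2359, 0.0473]
tool_rot: [0.981, 1.333, -0.988]
wrist_force: [-2.7, -12.0, 9.7]
gripper_width: 0.0442
t 12.12 pos [0.5244 0.2359 0.0473] F [ -2.7 -12.    9.7] M [-2.79  0.92  1.59] w 0.0442
[[0.0, 0.955, 0.296], [-0.005, 0.296, -0.955], [-1.0, -0.001, 0.005]] q [-0.546  0.655  0.123  1.861 -0.119  0.634 -0.052]
yaw 0.3002 [-3.45 -1.73]
```

```bash
python3 -m crank '[{"dp":[0,0,0],"turn":[0.02,0,0],"gripper":40},{"dp":[0,0,0],"turn":[0.02,0,0],"gripper":40},{"dp":[0,0,0],"turn":[0.02,0,0],"gripper":40}]' 80; python3 q.py
```

```text
t: 12.37
tool_pos: [0.5244, 0.2353, 0.0473]
tool_rot: [0.998, 1.325, -1.005]
wrist_force: [-3.2, -13.3, 10.9]
gripper_width: 0.0436
t 12.37 pos [0.5244 0.2353 0.0473] F [ -3.2 -13.3  10.9] M [-2.98  1.    1.37] w 0.0436
[[-0.0, 0.962, 0.274], [-0.005, 0.274, -0.962], [-1.0, -0.002, 0.005]] q [-0.55   0.656  0.13   1.862 -0.126  0.635 -0.067]
yaw 0.2779 [-3.48 -1.41]
```

```bash
python3 -m crank '[{"dp":[0,0,0],"turn":[0.02,0,0],"gripper":40},{"dp":[0,0,0],"turn":[0.02,0,0],"gripper":40},{"dp":[0,0,0],"turn":[0.02,0,0],"gripper":40}]' 80; python3 q.py
```

```text
t: 12.62
tool_pos: [0.5244, 0.2348, 0.0473]
tool_rot: [1.014, 1.316, -1.022]
wrist_force: [-3.6, -14.5, 11.2]
gripper_width: 0.0439
t 12.62 pos [0.5244 0.2348 0.0473] F [ -3.6 -14.5  11.2] M [-3.24  0.97  1.22] w 0.0439
[[-0.0, 0.967, 0.253], [-0.006, 0.253, -0.967], [-1.0, -0.002, 0.006]] q [-0.553  0.656  0.137  1.862 -0.132  0.635 -0.082]
yaw 0.2561 [-3.55 -1.23]
```

```bash
python3 -m crank '[{"dp":[0,0,0],"turn":[-0.01,0,0],"gripper":40},{"dp":[0,0,0],"turn":[-0.01,0,0],"gripper":40},{"dp":[0,0,0],"turn":[-0.01,0,0],"gripper":40}]' 80; python3 q.py
```

```text
t: 12.87
tool_pos: [0.5244, 0.2348, 0.0473]
tool_rot: [1.008, 1.32, -1.015]
wrist_force: [-2.8, -13.6, 11.2]
gripper_width: 0.0435
t 12.87 pos [0.5244 0.2348 0.0473] F [ -2.8 -13.6  11.2] M [-3.11  1.08  0.46] w 0.0435
[[-0.0, 0.965, 0.261], [-0.005, 0.261, -0.965], [-1.0, -0.002, 0.005]] q [-0.551  0.656  0.134  1.862 -0.13   0.635 -0.076]
yaw 0.2645 [-2.82 -0.45]
```

```bash
python3 -m crank '[{"dp":[0,0,0],"turn":[-0.005,0,0],"gripper":40},{"dp":[0,0,0],"turn":[-0.005,0,0],"gripper":40}]' 80; python3 q.py; python3 -m crank '[{"dp":[0,0,0],"turn":[0,0,0],"gripper":70},{"dp":[0,0,0],"turn":[0,0,0],"gripper":70},{"dp":[0,0,0],"turn":[0,0,0],"gripper":70}]' 80; python3 q.py;python3 -c "
from h import *
go([.5227,.2414,.043],.26)"
```

```text
t: 13.03
tool_pos: [0.5245, 0.2348, 0.0473]
tool_rot: [1.005, 1.322, -1.012]
wrist_force: [-3.5, -14.7, 11.5]
gripper_width: 0.0437
t 13.03 pos [0.5245 0.2348 0.0473] F [ -3.5 -14.7  11.5] M [-3.07  1.03  0.18] w 0.0437
[[-0.0, 0.964, 0.266], [-0.005, 0.266, -0.964], [-1.0, -0.002, 0.005]] q [-0.55   0.655  0.132  1.862 -0.128  0.635 -0.072]
yaw 0.2692 [-2.52 -0.12]
t: 13.28
tool_pos: [0.5251, 0.2408, 0.0466]
tool_rot: [1.008, 1.325, -1.004]
wrist_force: [0.5, -0.3, 0.7]
gripper_width: 0.0601
t 13.28 pos [0.5251 0.2408 0.0466] F [ 0.5 -0.3  0.7] M [ 0.04 -0.05 -0.  ] w 0.0601
[[0.002, 0.963, 0.269], [0.002, 0.269, -0.963], [-1.0, 0.002, -0.001]] q [-0.552  0.658  0.126  1.859 -0.132  0.63  -0.072]
yaw 0.2727 [0.06 0.  ]
t 13.28 pos [0.5251 0.2408 0.0466] F [ 0.5 -0.3  0.7] M [ 0.04 -0.05 -0.  ] w 0.0601
[[0.002, 0.963, 0.269], [0.002, 0.269, -0.963], [-1.0, 0.002, -0.001]] q [-0.552  0.658  0.126  1.859 -0.132  0.63  -0.072]
dp [ 0.0045 -0.0027 -0.0015] turn [ 0.0121 -0.001  -0.0024]
```

```bash
python3 -m crank '[{"dp":[0.004,-0.0025,-0.0015],"turn":[-0.06,0,0],"gripper":70},{"dp":[0.004,-0.0025,-0.0015],"turn":[-0.1,0,0],"gripper":70},{"dp":[0.004,-0.0025,-0.0015],"turn":[-0.1,0,0],"gripper":60},{"dp":[0.004,-0.0025,-0.0015],"turn":[-0.1,0,0],"gripper":40},{"dp":[0.004,-0.0025,-0.0015],"turn":[-0.1,0,0],"gripper":40},{"dp":[0.004,-0.0025,-0.0015],"turn":[-0.1,0,0],"gripper":40}]' 100; python3 q.py; python3 -m crank '[{"dp":[0,0,0],"turn":[0.01,0,0],"gripper":40},{"dp":[0,0,0],"turn":[0.01,0,0],"gripper":40}]' 100; python3 q.py
```

```text
t: 13.78
tool_pos: [0.5226, 0.2415, 0.0433]
tool_rot: [0.929, 1.364, -0.926]
wrist_force: [-2.7, 0.4, 6.3]
gripper_width: 0.0434
t 13.78 pos [0.5226 0.2415 0.0433] F [-2.7  0.4  6.3] M [0.01 0.29 0.13] w 0.0434
[[0.001, 0.93, 0.367], [0.001, 0.367, -0.93], [-1.0, 0.002, -0.001]] q [-5.360e-01  6.590e-01  9.600e-02  1.866e+00 -1.020e-01  6.200e-01
 -1.000e-03]
yaw 0.3763 [ 0.   -0.14]
t: 13.95
tool_pos: [0.5226, 0.2415, 0.0432]
tool_rot: [0.937, 1.36, -0.934]
wrist_force: [-1.1, 0.1, 5.8]
gripper_width: 0.0434
t 13.95 pos [0.5226 0.2415 0.0432] F [-1.1  0.1  5.8] M [-0.04  0.28  0.17] w 0.0434
[[0.001, 0.934, 0.357], [0.001, 0.357, -0.934], [-1.0, 0.002, -0.001]] q [-0.538  0.659  0.099  1.866 -0.105  0.62  -0.008]
yaw 0.3654 [-0.03 -0.23]
```

```bash
python3 -m crank '[{"dp":[0,0,0],"turn":[0.01,0,0],"gripper":40},{"dp":[0,0,0],"turn":[0.01,0,0],"gripper":40}]' 100; python3 q.py
```

```text
t: 14.12
tool_pos: [0.5226, 0.2415, 0.0433]
tool_rot: [0.945, 1.356, -0.942]
wrist_force: [-1.1, 0.4, 5.9]
gripper_width: 0.0437
t 14.12 pos [0.5226 0.2415 0.0433] F [-1.1  0.4  5.9] M [-0.03  0.28  0.09] w 0.0437
[[0.001, 0.938, 0.348], [0.001, 0.348, -0.938], [-1.0, 0.002, -0.001]] q [-0.54   0.659  0.102  1.866 -0.109  0.62  -0.016]
yaw 0.3549 [-0.03 -0.23]
```

```bash
for i in 1; do python3 -m crank '[{"dp":[0,0,0],"turn":[0.02,0,0],"gripper":40},{"dp":[0,0,0],"turn":[0.03,0,0],"gripper":40},{"dp":[0,0,0],"turn":[0.03,0,0],"gripper":40}]' 100; done; python3 q.py
```

```text
t: 14.37
tool_pos: [0.5227, 0.2415, 0.0433]
tool_rot: [0.969, 1.344, -0.966]
wrist_force: [-0.8, 0.4, 5.4]
gripper_width: 0.0434
t 14.37 pos [0.5227 0.2415 0.0433] F [-0.8  0.4  5.4] M [-0.02  0.2   0.05] w 0.0434
[[0.002, 0.948, 0.318], [0.001, 0.318, -0.948], [-1.0, 0.002, -0.001]] q [-0.546  0.66   0.111  1.866 -0.118  0.62  -0.038]
yaw 0.3234 [-0.02 -0.23]
```

```bash
python3 -m crank '[{"dp":[0,0,0],"turn":[0.02,0,0],"gripper":40},{"dp":[0,0,0],"turn":[0.03,0,0],"gripper":40},{"dp":[0,0,0],"turn":[0.03,0,0],"gripper":40}]' 100;  python3 q.py
```

```text
t: 14.62
tool_pos: [0.5226, 0.2415, 0.0432]
tool_rot: [0.993, 1.333, -0.99]
wrist_force: [-1.7, -0.1, 6.5]
gripper_width: 0.0431
t 14.62 pos [0.5226 0.2415 0.0432] F [-1.7 -0.1  6.5] M [-0.02  0.26  0.08] w 0.0431
[[0.002, 0.958, 0.288], [0.001, 0.288, -0.958], [-1.0, 0.002, -0.001]] q [-0.551  0.66   0.12   1.866 -0.128  0.621 -0.06 ]
yaw 0.2921 [-0.04 -0.25]
```

```bash
python3 -m crank '[{"dp":[0,0,0],"turn":[0.02,0,0],"gripper":40},{"dp":[0,0,0],"turn":[0.03,0,0],"gripper":40},{"dp":[0,0,0],"turn":[0.03,0,0],"gripper":40}]' 100;  python3 q.py
```

```text
t: 14.87
tool_pos: [0.5227, 0.2415, 0.0432]
tool_rot: [1.017, 1.321, -1.013]
wrist_force: [-1.7, 0.6, 5.8]
gripper_width: 0.0434
t 14.87 pos [0.5227 0.2415 0.0432] F [-1.7  0.6  5.8] M [0.03 0.23 0.08] w 0.0434
[[0.002, 0.966, 0.258], [0.001, 0.258, -0.966], [-1.0, 0.002, -0.001]] q [-0.557  0.661  0.129  1.866 -0.137  0.621 -0.083]
yaw 0.2607 [-0.06 -0.27]
```

```bash
python3 -m crank '[{"dp":[0,0,0],"turn":[0.02,0,0],"gripper":40},{"dp":[0,0,0],"turn":[0.03,0,0],"gripper":40},{"dp":[0,0,0],"turn":[0.03,0,0],"gripper":40}]' 100;  python3 q.py
```

```text
t: 15.12
tool_pos: [0.5227, 0.2415, 0.0433]
tool_rot: [1.036, 1.309, -1.034]
wrist_force: [-1.3, -0.8, 5.9]
gripper_width: 0.0435
t 15.12 pos [0.5227 0.2415 0.0433] F [-1.3 -0.8  5.9] M [-0.25  0.11  1.88] w 0.0435
[[0.002, 0.973, 0.232], [0.0, 0.232, -0.973], [-1.0, 0.002, 0.0]] q [-0.563  0.662  0.138  1.866 -0.144  0.622 -0.103]
yaw 0.2338 [-1.77 -2.04]
```

```bash
python3 -m crank '[{"dp":[0,0,0],"turn":[-0.02,0,0],"gripper":40},{"dp":[0,0,0],"turn":[-0.05,0,0],"gripper":40},{"dp":[0,0,0],"turn":[-0.08,0,0],"gripper":40},{"dp":[0,0,0],"turn":[-0.08,0,0],"gripper":40}]' 100;  python3 q.py
python3 -m crank '[{"dp":[0,0,0],"turn":[0,0,0],"gripper":52},{"dp":[0,0,0],"turn":[0,0,0],"gripper":60},{"dp":[0,0,0],"turn":[0,0,0],"gripper":90},{"dp":[0,0,0],"turn":[0,0,0],"gripper":90},{"dp":[-0.03,0,0],"turn":[0,0,0],"gripper":90},{"dp":[-0.08,0,0],"turn":[0,0,0],"gripper":90},{"dp":[-0.13,0,0],"turn":[0,0,0],"gripper":90},{"dp":[-0.18,0,0],"turn":[0,0,0],"gripper":45},{"dp":[-0.18,0,0],"turn":[0,0,0],"gripper":45}]' 60;  python3 -c "
from h import *
go([.4668,-.2385,.14],.148)"
```

```text
t: 15.45
tool_pos: [0.5226, 0.2415, 0.0433]
tool_rot: [0.975, 1.342, -0.972]
wrist_force: [-2.2, -0.2, 6.2]
gripper_width: 0.0433
t 15.45 pos [0.5226 0.2415 0.0433] F [-2.2 -0.2  6.2] M [0.04 0.28 0.32] w 0.0433
[[0.002, 0.951, 0.31], [0.001, 0.31, -0.951], [-1.0, 0.002, -0.001]] q [-0.547  0.66   0.113  1.866 -0.12   0.621 -0.044]
yaw 0.3154 [-0.01  0.09]
t: 16.2
tool_pos: [0.5257, 0.2418, 0.194]
tool_rot: [0.983, 1.335, -0.966]
wrist_force: [2.0, 0.4, 0.6]
gripper_width: 0.0543
t 16.2 pos [0.5257 0.2418 0.194 ] F [2.  0.4 0.6] M [ 0.03 -0.1  -0.01] w 0.0543
[[0.011, 0.951, 0.308], [0.005, 0.308, -0.951], [-1.0, 0.012, -0.002]] q [-0.574  0.472  0.153  1.712 -0.086  0.952 -0.075]
dp [ 0.0635 -0.2558  0.5485] turn [ 0.1578 -0.0026 -0.0112]
```

```bash
python3 -m crank '[{"dp":[0.02,-0.255,0.548],"turn":[0.158,0,0],"gripper":45},{"dp":[0.02,-0.255,0.548],"turn":[0.158,0,0],"gripper":45},{"dp":[0.02,-0.255,0.548],"turn":[0.158,0,0],"gripper":45},{"dp":[0.02,-0.255,0.548],"turn":[0.158,0,0],"gripper":45},{"dp":[0.02,-0.255,0.548],"turn":[0.158,0,0],"gripper":45},{"dp":[0.02,-0.255,0.548],"turn":[0.158,0,0],"gripper":45},{"dp":[0.02,-0.255,0.548],"turn":[0.158,0,0],"gripper":45},{"dp":[0.02,-0.255,0.548],"turn":[0.158,0,0],"gripper":45},{"dp":[0.02,-0.255,0.548],"turn":[0.158,0,0],"gripper":45},{"dp":[0.02,-0.255,0.548],"turn":[0.158,0,0],"gripper":45}]' 60
python3 -c "
from h import *
go([.4668,-.2385,.14],.148)"
```

```text
t: 17.03
tool_pos: [0.4711, -0.1747, 0.1724]
tool_rot: [1.099, 1.276, -1.099]
wrist_force: [0.8, -0.5, 0.1]
gripper_width: 0.0384
t 17.03 pos [ 0.4711 -0.1747  0.1724] F [ 0.8 -0.5  0.1] M [-0.01 -0.07 -0.02] w 0.0384
[[0.0, 0.989, 0.148], [0.0, 0.148, -0.989], [-1.0, 0.0, 0.0]] q [ 0.13   0.401  0.249  1.923 -0.13   0.832  0.596]
dp [ 0.0406 -0.0172  0.0781] turn [ 0.0005  0.     -0.0002]
```

```bash
python3 -m crank '[{"dp":[0.04,-0.017,0.078],"turn":[0,0,0],"gripper":45},{"dp":[0.04,-0.017,0.078],"turn":[0,0,0],"gripper":45},{"dp":[0.04,-0.017,0.078],"turn":[0,0,0],"gripper":45},{"dp":[0.04,-0.017,0.078],"turn":[0,0,0],"gripper":45}]'
python3 -c "
from h import *
go([.4668,-.2385,.051],.148)
im=r.grab_frame('top'); cv2.imwrite('pics/t5.png',im)
sc=r.grab_frame('scene'); cv2.imwrite('pics/s5.png',sc)
a=cv2.resize(im[180:250,305:375],(400,400),interpolation=cv2.INTER_CUBIC)
b=cv2.resize(sc[180:280,120:220],(400,400),interpolation=cv2.INTER_CUBIC)
cv2.imwrite('pics/c5.png',np.hstack([a,b]))
"
```

```text
t: 17.37
tool_pos: [0.4665, -0.2381, 0.1396]
tool_rot: [1.101, 1.276, -1.103]
wrist_force: [0.4, 0.5, 0.4]
gripper_width: 0.038
t 17.37 pos [ 0.4665 -0.2381  0.1396] F [0.4 0.5 0.4] M [ 0.06 -0.01 -0.03] w 0.038
[[-0.002, 0.99, 0.144], [0.0, 0.144, -0.99], [-1.0, -0.002, -0.0]] q [ 0.261  0.473  0.24   1.91  -0.154  0.778  0.73 ]
dp [0.1107 0.0006 0.0006] turn [-0.0034 -0.0005  0.0018]
```

View pics/c5.png

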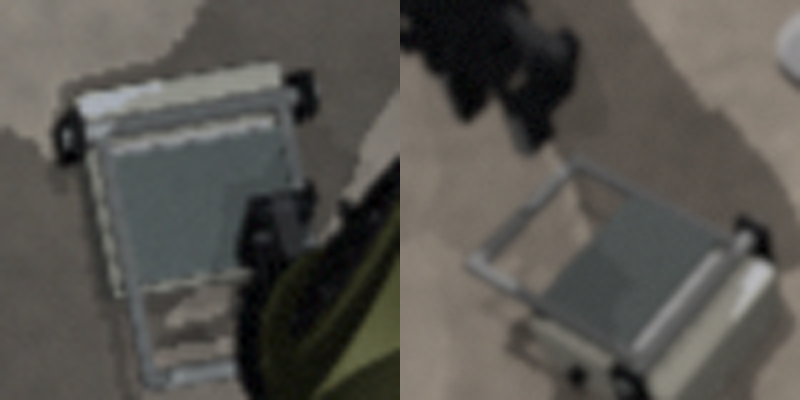

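```bash
python3 -m crank '[{"dp":[0.03,0,0],"turn":[0,0,0],"gripper":45},{"dp":[0.06,0,0],"turn":[0,0,0],"gripper":45},{"dp":[0.09,0,0],"turn":[0,0,0],"gripper":45},{"dp":[0.112,0,0],"turn":[0,0,0],"gripper":45},{"dp":[0.112,0,0],"turn":[0,0,0],"gripper":45},{"dp":[0.112,0,0],"turn":[0,0,0],"gripper":45}]'
python3 -c "
from h import *
go([.4668,-.2385,.050],.148)
sc=r.grab_frame('scene')
cv2.imwrite('pics/c6.png',cv2.resize(sc[180:280,100:220],(720,600),interpolation=cv2.INTER_CUBIC))
"
```

```text
t: 17.97
tool_pos: [0.4679, -0.2349, 0.0509]
tool_rot: [1.098, 1.278, -1.097]
wrist_force: [-0.6, 0.8, 0.3]
gripper_width: 0.0386
t 17.97 pos [ 0.4679 -0.2349  0.0509] F [-0.6  0.8  0.3] M [-0.02 -0.01 -0.03] w 0.0386
[[-0.001, 0.989, 0.151], [0.001, 0.151, -0.989], [-1.0, -0.001, -0.001]] q [ 0.293  0.601  0.19   1.997 -0.203  0.563  0.774]
dp [ 0.0012 -0.002   0.0043] turn [ 0.0029 -0.0011  0.0008]
```

View pics/c6.png

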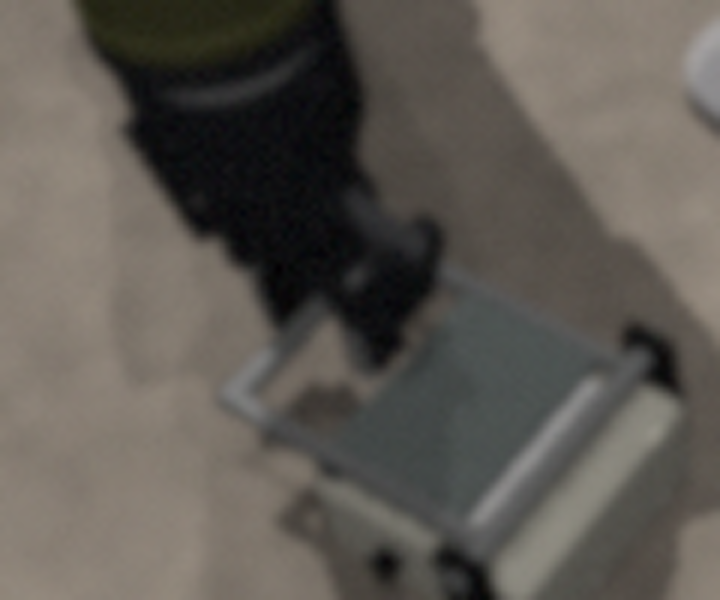

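```bash
python3 -m crank '[{"dp":[0.001,0,0.004],"turn":[0,0,0],"gripper":25},{"dp":[0.001,0,0.004],"turn":[0,0,0],"gripper":15},{"dp":[0.001,0,0.004],"turn":[0,0,0],"gripper":5},{"dp":[0.001,0,0.004],"turn":[0,0,0],"gripper":5},{"dp":[0.001,0,0.004],"turn":[0,0,0],"gripper":5}]' 40
python3 -c "
from h import *
go([.4668,-.2385,.050],.148)"
```

```text
t: 18.43
tool_pos: [0.4654, -0.2408, 0.0509]
tool_rot: [1.099, 1.277, -1.103]
wrist_force: [-7.7, -3.5, 3.8]
gripper_width: 0.0085
t 18.43 pos [ 0.4654 -0.2408  0.0509] F [-7.7 -3.5  3.8] M [-0.56  1.6   0.12] w 0.0085
[[-0.003, 0.989, 0.146], [-0.001, 0.146, -0.989], [-1.0, -0.003, 0.0]] q [ 0.302  0.602  0.193  1.994 -0.201  0.565  0.779]
dp [ 0.0011  0.0021 -0.0026] turn [-0.001   0.      0.0031]
```

```bash
python3 -m crank '[{"dp":[-0.0118,0.0005,0],"turn":[0,0,0],"gripper":3},{"dp":[-0.0235,0.0018,0],"turn":[0,0,0],"gripper":3},{"dp":[-0.035,0.0041,0],"turn":[0,0,0],"gripper":3},{"dp":[-0.0464,0.0073,0],"turn":[0,0,0],"gripper":3},{"dp":[-0.0574,0.0114,0],"turn":[0,0,0],"gripper":3},{"dp":[-0.0574,0.0114,0],"turn":[0,0,0],"gripper":3}]' 50
python3 q.py
```

```text
t: 18.93
tool_pos: [0.4749, -0.2394, 0.098]
tool_rot: [1.098, 1.277, -1.102]
wrist_force: [-8.8, -1.5, 2.5]
gripper_width: 0.0082
t 18.93 pos [ 0.4749 -0.2394  0.098 ] F [-8.8 -1.5  2.5] M [-0.48  1.77  0.11] w 0.0082
[[-0.002, 0.989, 0.147], [-0.001, 0.147, -0.989], [-1.0, -0.003, 0.0]] q [ 0.272  0.54   0.222  1.934 -0.177  0.688  0.748]
yaw 0.1473 [-1.43 -0.19]
```

```bash
python3 -m crank '[{"dp":[-0.0107,0.0049,0],"turn":[0,0,0],"gripper":3},{"dp":[-0.021,0.0107,0],"turn":[0,0,0],"gripper":3},{"dp":[-0.0308,0.0172,0],"turn":[0,0,0],"gripper":3},{"dp":[-0.04,0.0245,0],"turn":[0,0,0],"gripper":3},{"dp":[-0.0487,0.0325,0],"turn":[0,0,0],"gripper":3},{"dp":[-0.0567,0.0412,0],"turn":[0,0,0],"gripper":3},{"dp":[-0.064,0.0504,0],"turn":[0,0,0],"gripper":3},{"dp":[-0.0705,0.0602,0],"turn":[0,0,0],"gripper":3},{"dp":[-0.0763,0.0705,0],"turn":[0,0,0],"gripper":3},{"dp":[-0.0812,0.0812,0],"turn":[0,0,0],"gripper":3}]' 50
python3 q.py
python3 -m crank '[{"dp":[0,0,0],"turn":[0,0,0],"gripper":3},{"dp":[0,0,0],"turn":[0,0,0],"gripper":3}]' 50
python3 q.py
python3 -c "
from h import *
sc=r.grab_frame('scene')
cv2.imwrite('pics/c7.png',cv2.resize(sc[160:290,100:230],(600,600),interpolation=cv2.INTER_CUBIC))
"
```

```text
t: 19.77
tool_pos: [0.5413, -0.2292, 0.163]
tool_rot: [1.099, 1.274, -1.099]
wrist_force: [-2.3, 0.6, 3.8]
gripper_width: 0.0081
t 19.77 pos [ 0.5413 -0.2292  0.163 ] F [-2.3  0.6  3.8] M [0.02 0.4  0.03] w 0.0081
[[0.001, 0.989, 0.148], [-0.001, 0.148, -0.989], [-1.0, 0.001, 0.001]] q [ 0.202  0.53   0.245  1.719 -0.156  0.911  0.659]
yaw 0.1481 [-0.3   0.14]
t: 19.93
tool_pos: [0.542, -0.2291, 0.1631]
tool_rot: [1.099, 1.273, -1.098]
wrist_force: [-3.8, 0.0, 8.5]
gripper_width: 0.0086
t 19.93 pos [ 0.542  -0.2291  0.1631] F [-3.8  0.   8.5] M [0.15 0.83 0.05] w 0.0086
[[0.002, 0.989, 0.148], [-0.001, 0.148, -0.989], [-1.0, 0.002, 0.002]] q [ 0.202  0.53   0.245  1.718 -0.156  0.91   0.659]
yaw 0.149 [-0.47 -0.06]
```

View pics/c7.png

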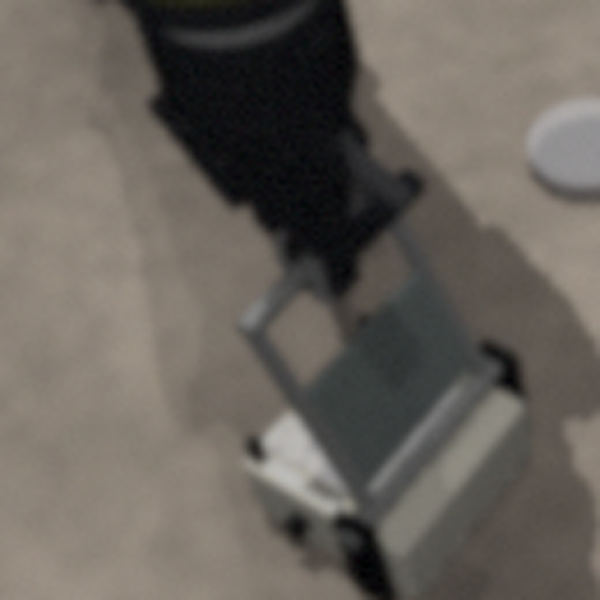

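```bash
python3 -m crank '[{"dp":[-0.0041,0.0111,0],"turn":[0,0,0],"gripper":3},{"dp":[-0.0073,0.0224,0],"turn":[0,0,0],"gripper":3},{"dp":[-0.0096,0.0339,0],"turn":[0,0,0],"gripper":3},{"dp":[-0.0108,0.043,0],"turn":[0,0,0],"gripper":3},{"dp":[-0.0112,0.05,0],"turn":[0,0,0],"gripper":3},{"dp":[-0.0112,0.05,0],"turn":[0,0,0],"gripper":3},{"dp":[-0.0112,0.05,0],"turn":[0,0,0],"gripper":3},{"dp":[-0.0112,0.05,0],"turn":[0,0,0],"gripper":3}]' 50
python3 q.py
python3 -c "
from ov import *
s=.5451
o=r.observe();p=o['tool_pos'];print('s',p[0]*.989+p[1]*.1475)
hx,hy=.5837,-.2205
hx+= .5451-(hx*.989+hy*.1475); print(hx,hy)
out=[]
for n,o,w in(('top',(295,170),95),('scene',(110,150),110)):
    im=r.grab_frame(n);cv2.imwrite('pics/up_%s.png'%n,im);im=im[o[1]:o[1]+w,o[0]:o[0]+w]; k=400/w
    im=cv2.resize(im,(400,400),interpolation=cv2.INTER_CUBIC); draw(im,n,flap_lines(hx,hy,.148,1.571)[:6],k,np.array(o)); out.append(im)
cv2.imwrite('pics/c8.png',np.hstack(out))
"
```

```text
t: 20.65
tool_pos: [0.5827, -0.2228, 0.1709]
tool_rot: [1.099, 1.273, -1.097]
wrist_force: [0.8, -0.2, 8.0]
gripper_width: 0.0086
t 20.65 pos [ 0.5827 -0.2228  0.1709] F [ 0.8 -0.2  8. ] M [-0.03  0.02  0.1 ] w 0.0086
[[0.003, 0.989, 0.149], [-0.001, 0.149, -0.989], [-1.0, 0.003, 0.001]] q [ 0.178  0.571  0.244  1.611 -0.159  0.975  0.623]
yaw 0.1495 [-0.03 -0.03]
s 0.5433923689448739
0.58404445 -0.2205
```

View pics/c8.png

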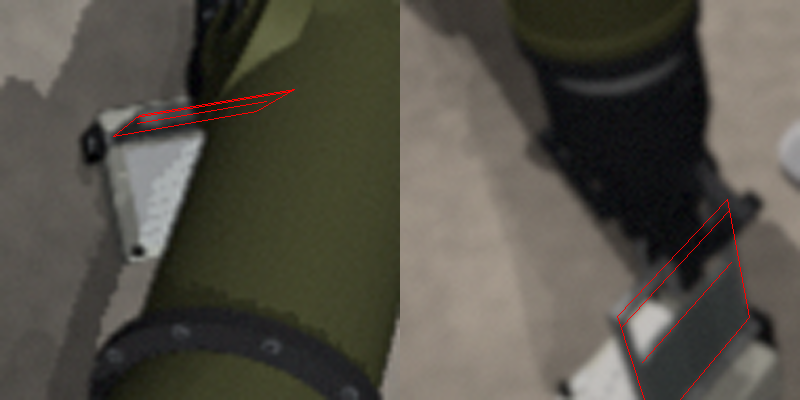

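```bash
python3 -m crank '[{"dp":[-0.001,0.001,0],"turn":[0,0,0],"gripper":3},{"dp":[-0.0015,0.002,0],"turn":[0,0,0],"gripper":3},{"dp":[-0.0015,0.002,0],"turn":[0,0,0],"gripper":3},{"dp":[-0.0015,0.002,0],"turn":[0,0,0],"gripper":3},{"dp":[-0.0015,0.002,0],"turn":[0,0,0],"gripper":3},{"dp":[-0.0015,0.002,0],"turn":[0,0,0],"gripper":3}]' 50
python3 q.py
python3 -c "
from ov import *
o=r.observe();p=o['tool_pos'];print('s',p[0]*.989+p[1]*.1475)
a=r.grab_frame('scene')
cv2.imwrite('pics/c9.png',np.hstack([cv2.resize(a[160:290,100:230],(400,400),interpolation=cv2.INTER_CUBIC),cv2.resize(r.grab_frame('top')[170:265,295:390],(400,400),interpolation=cv2.INTER_CUBIC)]))
cv2.imwrite('pics/s9.png',a)
"; python3 q.py
```

```text
t: 21.25
tool_pos: [0.5825, -0.2227, 0.171]
tool_rot: [1.099, 1.276, -1.099]
wrist_force: [0.2, -3.0, 1.8]
gripper_width: 0.0083
t 21.25 pos [ 0.5825 -0.2227  0.171 ] F [ 0.2 -3.   1.8] M [-0.53 -0.08  0.08] w 0.0083
[[-0.0, 0.989, 0.148], [-0.0, 0.148, -0.989], [-1.0, -0.0, 0.0]] q [ 0.178  0.573  0.244  1.609 -0.158  0.98   0.621]
yaw 0.1488 [-0.56 -0.07]
s 0.5432295681168374
t 21.35 pos [ 0.5824 -0.2228  0.171 ] F [ 0.8 -3.   2. ] M [-0.59 -0.07  0.07] w 0.008
[[-0.0, 0.989, 0.148], [-0.0, 0.148, -0.989], [-1.0, -0.0, 0.0]] q [ 0.178  0.573  0.244  1.609 -0.158  0.98   0.621]
yaw 0.1487 [-0.63 -0.07]
```

View pics/c9.png

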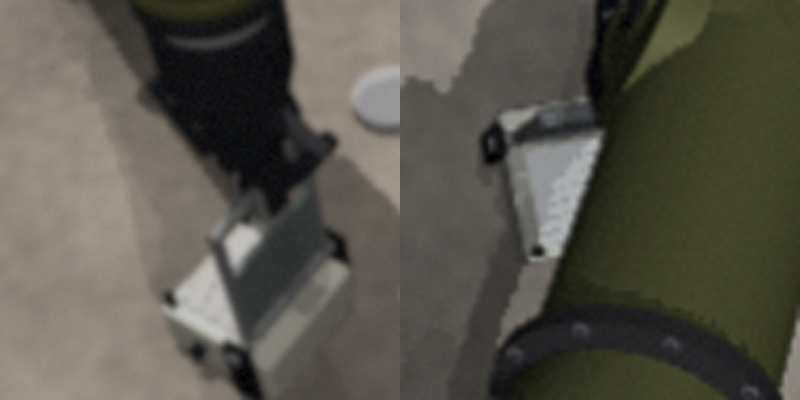

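View pics/s9.png

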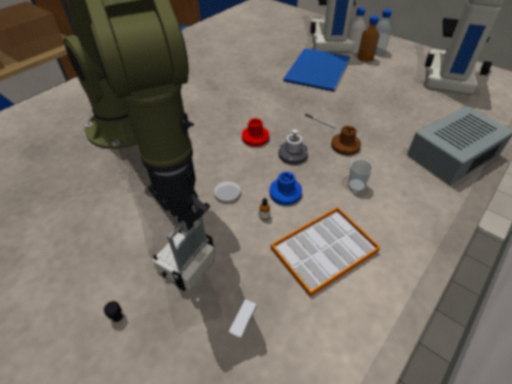

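```bash
python3 -m crank '[{"dp":[0,0.001,0],"turn":[0,0,0],"gripper":3},{"dp":[0,0.002,0],"turn":[0,0,0],"gripper":3},{"dp":[0,0.002,0],"turn":[0,0,0],"gripper":3},{"dp":[0,0.002,0],"turn":[0,0,0],"gripper":3},{"dp":[0,0.002,0],"turn":[0,0,0],"gripper":3},{"dp":[0,0.002,0],"turn":[0,0,0],"gripper":3}]' 50
python3 q.py
python3 -c "
from ov import *
o=r.observe();p=o['tool_pos'];print('s',p[0]*.989+p[1]*.1475, o['dq'].round(4))"
```

```text
t: 21.85
tool_pos: [0.584, -0.2225, 0.1711]
tool_rot: [1.099, 1.276, -1.099]
wrist_force: [0.8, -4.1, 0.3]
gripper_width: 0.0082
t 21.85 pos [ 0.584  -0.2225  0.1711] F [ 0.8 -4.1  0.3] M [-0.71 -0.17  0.09] w 0.0082
[[-0.0, 0.989, 0.148], [-0.0, 0.148, -0.989], [-1.0, -0.0, 0.0]] q [ 0.177  0.575  0.244  1.605 -0.158  0.981  0.62 ]
yaw 0.1487 [-0.9  -0.07]
s 0.5447771303360373 [ 0.0012 -0.0006 -0.0011  0.0003  0.0012 -0.0012 -0.0019]
```

```bash
python3 -m crank '[{"dp":[0,0,0],"turn":[0,0,0],"gripper":3},{"dp":[0,0,0],"turn":[0,0,0],"gripper":3},{"dp":[0,0,0],"turn":[0,0,0],"gripper":3},{"dp":[0,0,0],"turn":[0,0,0],"gripper":3}]' 50
python3 -c "
from ov import *
t=r.grab_frame('top');s=r.grab_frame('scene')
o=r.observe();p=o['tool_pos'];print('s',p[0]*.989+p[1]*.1475,p[2])
cv2.imwrite('pics/c10.png',np.hstack([cv2.resize(t[216:236,156:176],(380,380),interpolation=cv2.INTER_CUBIC),cv2.resize(s[120:165,270:315],(380,380),interpolation=cv2.INTER_CUBIC)]))"
```

```text
t: 22.18
tool_pos: [0.584, -0.2225, 0.1711]
tool_rot: [1.099, 1.276, -1.099]
wrist_force: [1.5, -4.3, -0.4]
gripper_width: 0.0082
s 0.544766357611365 0.17106646162366781
```

View pics/c10.png

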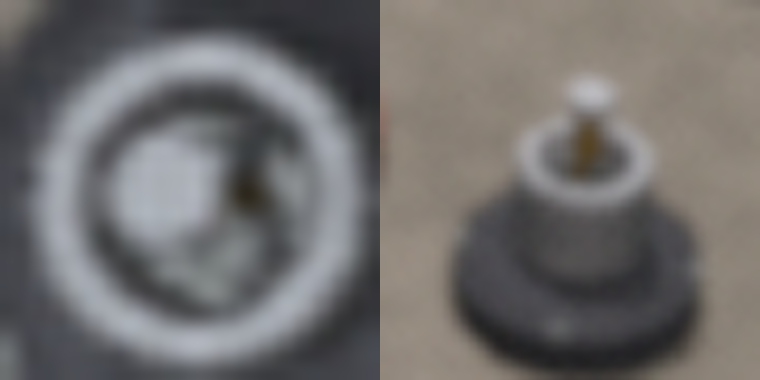

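The jaws have closed in on the rod and it stands upright. The flap sits at its balance point and is not moving. I'm handing in now.

```bash
python3 -c "
from plant import r
print(r.hand_in())"
```

```text
the job is handed in; nothing more can be done
None
```

The job is handed in at about 22 s: the rod is clamped, and the flap is upright with its bar held between the fingers. No verdict came back, so this rests on my own checks.

**Chuck:** I turned the sleeve clockwise until it hit a hard stop, about 1.2 rad of turn and roughly 4 N m. The fingers slipped there, so I released it.
- **Spring-back:** when I re-gripped, the sleeve turned easily again for 0.1–0.2 rad. It had sprung back a little on release.
- **Re-tightening:** I turned it to the stop again, unwound the tool gently, and let go.
- **Resting angle:** I estimate it rests at about 1.27–1.3 rad. This comes from torque readings, not a direct measurement.
- **Last pictures:** the jaws are drawn in around the upright rod.

**Flap:** I gripped the bar while it was lying flat and swung it up along its arc.
- **Angle:** the hinge line worked out from the arm's readings puts the bar within about 0.2 mm of right above the hinge, which is about 0.002 rad. My second-to-last nudge did not move it and left it 1.7 mm short, so I nudged it once more.
- **Stillness:** two readings 0.33 s apart matched. The fingers still held the bar at 50 N, with under 5 N at the wrist.

**Other objects:** nothing else appeared moved in the last full scene picture. I judged that by eye and did not measure it.

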